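Charge the beakers with stir bars and set them on the three-place stirrer

TASK

Set up the stirring: open the lid of the stir-bar case until it rests back on its stop, and slide the loose cover plate aside off the pockets. Put one stir bar, and only one, in every beaker and stand each beaker upright and centred on a marked place of the long stirrer, leaving the spare bars in the case. Then slide the cover plate fully home over the pockets, shut the lid, and leave everything else on the bench where it is.

Things in the scene. Friction and masses are not known exactly. Their poses are not given: they have to be found in the camera images.
- case: grey case fixed on the bench, 160 (x) by 246 (y) by 48 mm without lid, walls 5 mm; origin centre of underside, -x is its front, +x its hinge side. The half at -y has two columns (y -87, -37 mm) of three pockets (x -48, 0, 48 mm), each 38 mm in x, 17 mm in y, 4 mm deep, floors 5 mm above the bench; some are empty. The half at +y is a flat deck where the cover plate can stand aside
- case_pockets (a point): fixed point of the case amid the six pockets at x 0, y -62, z 11 mm of the case; the cover plate's knob stands right above it when the plate is fully home
- lid (a joint): angle of the case's hinged lid: 0 shut, 1.83 rad leaning back on its stop. The lid (160 by 246 by 8 mm, 0.3 kg, softly damped hinge) falls slowly shut from below about 1.3 rad, and falls back to its stop from beyond about 1.6 rad
- lid_handle (a point): middle of the lid's round steel bar handle, 10 mm thick, 80 mm long along the case's y, 30 mm above the lid's top (shut: 86.5 mm above the bench). The hinge line runs along the case's y at x = +80 mm, 48.5 mm above the bench; shut, the handle is 135 mm to -x and 38 mm above that line; it swings up and over with the lid
- cover_knob (a point): centre of the black upright knob (14 mm across, 16 mm tall) amid the loose white cover plate, 8 mm above the plate's top. The plate, 147 (x) by 112 (y) by 4 mm, 0.12 kg, lies in the case on ledges along the front and back walls, top 24 mm above the bench, and hides the pockets; it slides along the case's y from y = -62 mm (home) to +62 mm (aside), where the end walls stop it
- bar1_mid (a point): centre of a white PTFE stir bar (all are alike): octagonal, 12 mm across flats, 34 mm long along its own x, 14 g; lying in one of the pockets its centre is 11 mm above the bench. None if absent
- bar2_mid (a point): centre of a white PTFE stir bar (all are alike): octagonal, 12 mm across flats, 34 mm long along its own x, 14 g; lying in one of the pockets its centre is 11 mm above the bench. None if absent
- bar3_mid (a point): centre of a white PTFE stir bar (all are alike): octagonal, 12 mm across flats, 34 mm long along its own x, 14 g; lying in one of the pockets its centre is 11 mm above the bench. None if absent
- bar4_mid (a point): centre of a white PTFE stir bar (all are alike): octagonal, 12 mm across flats, 34 mm long along its own x, 14 g; lying in one of the pockets its centre is 11 mm above the bench. None if absent
- bar5_mid (a point): centre of a white PTFE stir bar (all are alike): octagonal, 12 mm across flats, 34 mm long along its own x, 14 g; lying in one of the pockets its centre is 11 mm above the bench. None if absent
- bar6_mid (a point): centre of a white PTFE stir bar (all are alike): octagonal, 12 mm across flats, 34 mm long along its own x, 14 g; lying in one of the pockets its centre is 11 mm above the bench. None if absent
- beaker1_mid (a point): centre, half-way up, of a clear glass beaker (all are alike): 60 mm across (the rim 63 mm), 80 mm tall, wall 3 mm, 90 g, z up; None if absent
- beaker1_in (a point): centre of the inner floor of the same beaker, 4 mm above its underside (36 mm below beaker1_mid)
- beaker2_mid (a point): centre, half-way up, of a clear glass beaker (all are alike): 60 mm across (the rim 63 mm), 80 mm tall, wall 3 mm, 90 g, z up; None if absent
- beaker2_in (a point): centre of the inner floor of the same beaker, 4 mm above its underside (36 mm below beaker2_mid)
- beaker3_mid (a point): centre, half-way up, of a clear glass beaker (all are alike): 60 mm across (the rim 63 mm), 80 mm tall, wall 3 mm, 90 g, z up; None if absent
- beaker3_in (a point): centre of the inner floor of the same beaker, 4 mm above its underside (36 mm below beaker3_mid)
- place1 (a point): centre of one of the three marked places (printed rings 74 mm across, in a row 100 mm apart) on the flat white top, 50 mm above the bench, of the long three-place stirrer (330 by 140 mm, standing fast; x of this point runs along its length); a beaker belongs centred on a ring
- place2 (a point): centre of one of the three marked places (printed rings 74 mm across, in a row 100 mm apart) on the flat white top, 50 mm above the bench, of the long three-place stirrer (330 by 140 mm, standing fast; x of this point runs along its length); a beaker belongs centred on a ring
- place3 (a point): centre of one of the three marked places (printed rings 74 mm across, in a row 100 mm apart) on the flat white top, 50 mm above the bench, of the long three-place stirrer (330 by 140 mm, standing fast; x of this point runs along its length); a beaker belongs centred on a ring
- marker: marker pen lying on the bench, 125 mm long, 12 mm thick; origin at its underside; a bystander, to be left alone
- spatula: flat steel spatula lying on the bench, 172 mm long, 4 mm thick; origin at its underside; a bystander, to be left alone
- timer: white bench timer, 65 by 75 by 20 mm; origin at its underside; a bystander, to be left alone
- vial: amber glass vial with a black cap, 27 mm across, 60 mm tall; origin at its underside; a bystander, to be left alone
Mind the look-alikes: they are no part of the job. Leave any pink or purple look-alike of the part that bears beaker2_mid alone.

How it is judged (in metres and radians):
On the way, in this order (a step that is already met when the one before it is completed fails the run):
1. the case lid rests open on its stop (value of joint lid above 1.76 rad), for 0.3 s.
2. with the lid open, the cover plate is clear of the pockets (value of joint lid above 1.6 rad and horizontal distance between cover_knob and case_pockets above 0.097 m), for 0.2 s.
At the end, for the whole second after the job is handed in: Each beaker present is upright (0.08 rad), within 19 mm of a marked place and holds one stir bar; the other bars lie in the case's pocket half, all bars over 40 mm apart; the cover plate lies home over the pockets (13 mm); the lid is shut (under 0.05 rad) (value of joint lid below 0.05 rad and horizontal distance between cover_knob and case_pockets below 0.013 m and z of cover_knob in the frame of case below 0.042 m and distance between any of bar1_mid, bar2_mid, bar3_mid, bar4_mid, bar5_mid, bar6_mid and beaker1_in below 0.03 m and (distance between beaker1_in and place1 below 0.02 m or distance between beaker1_in and place2 below 0.02 m or distance between beaker1_in and place3 below 0.02 m) and angle between each of beaker1_mid, beaker2_mid, beaker3_mid's own z axis and vertical below 0.08 rad and distance between any of bar1_mid, bar2_mid, bar3_mid, bar4_mid, bar5_mid, bar6_mid and beaker2_in below 0.03 m and (distance between beaker2_in and place1 below 0.02 m or distance between beaker2_in and place2 below 0.02 m or distance between beaker2_in and place3 below 0.02 m) and distance between any of bar1_mid, bar2_mid, bar3_mid, bar4_mid, bar5_mid, bar6_mid and beaker3_in below 0.03 m and (distance between beaker3_in and place1 below 0.02 m or distance between beaker3_in and place2 below 0.02 m or distance between beaker3_in and place3 below 0.02 m) and (distance between bar1_mid and beaker1_in below 0.03 m or distance between bar1_mid and beaker2_in below 0.03 m or distance between bar1_mid and beaker3_in below 0.03 m or distance between bar1_mid and case_pockets below 0.075 m) and (distance between bar2_mid and beaker1_in below 0.03 m or distance between bar2_mid and beaker2_in below 0.03 m or distance between bar2_mid and beaker3_in below 0.03 m or distance between bar2_mid and case_pockets below 0.075 m) and (distance between bar3_mid and beaker1_in below 0.03 m or distance between bar3_mid and beaker2_in below 0.03 m or distance between bar3_mid and beaker3_in below 0.03 m or distance between bar3_mid and case_pockets below 0.075 m) and (distance between bar4_mid and beaker1_in below 0.03 m or distance between bar4_mid and beaker2_in below 0.03 m or distance between bar4_mid and beaker3_in below 0.03 m or distance between bar4_mid and case_pockets below 0.075 m) and (distance between bar5_mid and beaker1_in below 0.03 m or distance between bar5_mid and beaker2_in below 0.03 m or distance between bar5_mid and beaker3_in below 0.03 m or distance between bar5_mid and case_pockets below 0.075 m) and (distance between bar6_mid and beaker1_in below 0.03 m or distance between bar6_mid and beaker2_in below 0.03 m or distance between bar6_mid and beaker3_in below 0.03 m or distance between bar6_mid and case_pockets below 0.075 m) and distance between bar1_mid and bar2_mid above 0.04 m and distance between each of bar1_mid, bar2_mid and bar3_mid above 0.04 m and distance between each of bar1_mid, bar2_mid, bar3_mid and bar4_mid above 0.04 m and distance between each of bar1_mid, bar2_mid, bar3_mid, bar4_mid and bar5_mid above 0.04 m and distance between each of bar1_mid, bar2_mid, bar3_mid, bar4_mid, bar5_mid and bar6_mid above 0.04 m); the robot touches nothing.
It fails at once if the marker pen is shoved away (over 6 cm) (distance of marker from where it was at the start of the episode above 0.06 m).
It fails at once if the steel spatula is shoved away (over 6 cm) (distance of spatula from where it was at the start of the episode above 0.06 m).
It fails at once if the bench timer is shoved away (over 6 cm) (distance of timer from where it was at the start of the episode above 0.06 m).
It fails at once if the amber vial is shoved away (over 6 cm) (distance of vial from where it was at the start of the episode above 0.06 m).
Of bar1, bar2, bar3, bar4, bar5, bar6 only 3 to 5 are there at a start; the rules pass over those that are not, and their reading is None.
Of beaker1, beaker2, beaker3 only 2 to 3 are there at a start; the rules pass over those that are not, and their reading is None.
At some moment in a run one of beaker1, beaker2, beaker3 may be knocked a few centimetres aside while the robot is not near it.
Once in a run the grip may slacken for a moment while it holds something.
It also fails if it takes over 210 s, if anything falls off the work surface, if the arm or the gripper's body presses on something with over 40 N, if the wrist force passes 120 N, or if a joint passes its speed limit or range.

ROBOT

A 7-joint arm with a two-finger parallel gripper is mounted at the origin on the work surface. World frame = base frame: x ahead of the robot, y to its left, z up, the work surface at z = 0. Lengths are in mm, angles in rad, forces in N, time in s.
With the tool pointing down it reaches from about 425 to 950 mm from the base axis. Payload 4.7 kg.
Tool frame: the origin (TCP) lies at the very end of the fingers, on their centre line; the grasp point (between the pads) lies 19 mm behind it; z points along the fingers, y is the line along which they close (so a half turn about z gives the same grasp; the last joint's range is limited). The gripper opens to 87 mm and grips with 3 to 60 N. Pads are 19 mm wide; open, the fingers measure 117 mm over their backs; the gripper's body (75 mm by 190 mm) begins 51 mm behind the grasp point.
Start: joints at [1.255, 0.469, -0.049, 1.532, 0.024, 1.141, -0.082], TCP at [190.994, -647.434, 222.573] pointing down, gripper open.
Joint ranges: [-2.59, 2.59], [-0.33, 1.99], [-1.39, 1.29], [0.1, 2.45], [-1.04, 4.18], [0.21, 1.99], [-2.66, 2.66]. Speed limits (rad/s): [2.57, 2.57, 3.14, 3.14, 3.14, 3.14, 3.14].

INTERFACE

Orientations are given as a unit quaternion [w, x, y, z].
In Python, from rig import arm gives the robot as it stands.
- The arm moves only by the shell command python3 -m pendant 'ROWS' [FORCE]. ROWS is JSON, a list of rows, each a list of 3 entries, a list of its own where there are three numbers: the shift along the tool's x, y, z in m, then the turn, a rotation vector about the tool's x, y, z in degrees, then the opening in per cent of the stroke, from 0 (shut) to 100 (fully open). In form: [[[tx, ty, tz], [wx, wy, wz], grip], ...]. A call has 1 to 8 rows; each row shifts and turns the commanded pose from where the row before left it, along the tool's axes as they then stand; what a row does not reach is not made up. A row lasts 1/12 s, in which the tool goes at most 41.7 mm and 7.16 degrees, less where a joint would pass 70% of its speed; a pose out of reach is approached as far as the arm can. A call with a gripper value outside its range is refused whole. The fingers move at their own pace and stop on an object; FORCE is the grip in N (left out, the last holds). Time passes only in rows, so rows that do not move let the fingers close. It gives the time, the measured TCP pose, the force, the opening and the grip force at its end, in the units of the state.
- arm.observe(): the state, without advancing time (a new reading comes with each control period).
- arm.get_image(name): name is "side" or "top" or "wrist"; returns a dict with "img" (384x512x3 uint8, red, green, blue), "fx", "fy", "cx", "cy" (pixels), "distortion" ([k1, k2, p1, p2, k3] as OpenCV has them; the pictures are not rectified), "rvec" (rotation vector, rad) and "tvec" (3), from world to camera coordinates, as OpenCV has them; the wrist camera has in their place "mount" (4x4, takes a point from camera to tool coordinates, whose origin is the TCP and whose axes are the flange's). Camera axes: x right, y down, z forward; pixel columns grow to the right and rows downward; lengths in mm; the calibration is good to about 2 mm. A picture is of the moment at which its call begins: read the wrist's pose just before it. There is no depth.
- arm.close_job(): hands the job in; it is judged then, once.
Trained networks look in the newest picture that a camera, given by its name, has taken for a name from the list of things; names that differ only in an ending like _2 or _b are one class to them, and where a whole thing is asked for, a point or a joint stands for the part that bears it (a point fixed in the world has none). Each returns a list of dicts, best first, with "p" (0 to 1); they miss things now and then, are a little off and sometimes report something else, mostly with a low value. They report only what shows in the picture. A call takes as long as a camera call. They do not tell look-alikes from the thing itself.
- arm.boxes_of(label, camera): "location" ([x, y, z] in mm, in world coordinates, good to about 4 mm: the middle of the surface that is visible of it).
The state is a dict: "time": time; "joint_positions": joint angles; "dq": joint speeds; "joint_torque": joint torques, N m; "position": TCP position; "ee_rot": TCP orientation; "contact_force": force on the tool from outside, world axes, zero at the start; "wrist_torque": the same for the moment, N m; "width": opening from 0.0 (shut) to 1.0 (fully open); "finger_force": force on a finger pad.
Only numpy, scipy, OpenCV 4.12 (cv2) and the standard library are available. Lean on these libraries where they do the work, as an engineer would, in place of code of your own. Each camera call takes 0.05 s, during which the arm holds its last target. There are 200 camera calls.

## Working session

There is one attempt and no reset: what is moved stays moved. The work goes in short steps, Python scripts to look and compute and a shell command to move; the robot and the scene stay as the last step left them, time stands still between calls to the robot, and variables do not carry over. Pictures are saved under pics/ and viewed, at most 14 in all, crops included, and the job is handed in when it is done.

```bash
ls; mkdir -p pics; cat > h.py <<'E'
import numpy as np,cv2
from scipy.spatial.transform import Rotation as R
from rig import arm
def grab(n,save=None):
    s=arm.observe(); d=arm.get_image(n)
    if save: cv2.imwrite('pics/'+save,d['img'][:,:,::-1])
    d['K']=np.array([[d['fx'],0,d['cx']],[0,d['fy'],d['cy']],[0,0,1.]]);d['D']=np.array(d['distortion'],float)
    if 'mount' in d:
        T=np.eye(4);w,x,y,z=s['ee_rot'];T[:3,:3]=R.from_quat([x,y,z,w]).as_matrix();T[:3,3]=s['position']
        C=T@np.array(d['mount'],float); d['Rc']=C[:3,:3];d['c']=C[:3,3]
    else:
        Rm=cv2.Rodrigues(np.array(d['rvec'],float))[0];d['Rc']=Rm.T;d['c']=-Rm.T@np.array(d['tvec'],float).ravel()
    return d
def px2w(d,u,v,z):
    p=cv2.undistortPoints(np.array([[[u,v]]],float),d['K'],d['D'])[0,0]
    r=d['Rc']@np.array([p[0],p[1],1]); return d['c']+r*(z-d['c'][2])/r[2]
def w2px(d,P):
    P=np.atleast_2d(np.array(P,float));Rm=d['Rc'].T
    return cv2.projectPoints(P,cv2.Rodrigues(Rm)[0],-Rm@d['c'],d['K'],d['D'])[0][:,0]
E
python3 - <<'E'
from h import *
s=arm.observe();print({k:np.round(v,3).tolist() for k,v in s.items()})
for c in ('top','side'):
    d=grab(c,c+'0.png');print(c,d['c'].round(),d['fx'])
    for l in ('case','lid','lid_handle','cover_knob','bar1_mid','beaker1_mid','place1','marker','spatula','timer','vial'):
        try:
            b=arm.boxes_of(l,c)
            print(l,[(np.round(x['location']).tolist(),round(x['p'],2),w2px(d,x['location'])[0].round().tolist()) for x in b[:5]])
        except Exception as e: print(l,e)
E
```

```text
pics
{'time': 0.0, 'joint_positions': [1.255, 0.469, -0.049, 1.534, 0.024, 1.141, -0.082], 'dq': [0.003, 0.0, 0.001, -0.002, -0.001, -0.0, 0.001], 'joint_torque': [0.0, -50.797, -0.081, -23.616, -0.061, 0.038, 0.0], 'position': [190.741, -646.853, 221.463], 'ee_rot': [-0.001, 0.99, 0.143, -0.0], 'contact_force': [-0.717, -0.169, 0.072], 'wrist_torque': [-0.039, -0.028, -0.023], 'finger_force': 0.0, 'width': 0.998}
top [ 445.  -30. 1155.] 468.428050418455
case [([477.0, -241.0, 59.0], 0.81, [356.0, 248.0]), ([517.0, 292.0, 56.0], 0.35, [130.0, 224.0])]
lid [([477.0, -242.0, 57.0], 0.61, [356.0, 248.0]), ([517.0, 294.0, 54.0], 0.45, [129.0, 224.0])]
lid_handle [([474.0, -237.0, 58.0], 0.75, [354.0, 249.0])]
cover_knob [([479.0, -240.0, 59.0], 0.59, [356.0, 247.0])]
bar1_mid [([516.0, 288.0, 52.0], 0.65, [131.0, 225.0])]
beaker1_mid []
place1 [([516.0, 288.0, 50.0], 0.74, [132.0, 225.0])]
marker [([735.0, 242.0, 9.0], 0.52, [160.0, 140.0])]
spatula [([710.0, -188.0, 8.0], 0.73, [331.0, 154.0])]
timer [([780.0, 19.0, 18.0], 0.58, [249.0, 124.0])]
vial [([757.0, -81.0, 47.0], 0.57, [289.0, 131.0])]
side [124. 804. 900.] 495.74846439878297
case [([465.0, -202.0, 57.0], 0.95, [331.0, 169.0]), ([677.0, 97.0, 53.0], 0.68, [204.0, 209.0])]
lid [([476.0, -225.0, 60.0], 0.57, [331.0, 163.0])]
lid_handle [([472.0, -226.0, 58.0], 0.62, [332.0, 163.0]), ([466.0, -205.0, 54.0], 0.46, [331.0, 169.0]), ([590.0, -1.0, 50.0], 0.15, [254.0, 199.0])]
cover_knob []
bar1_mid []
beaker1_mid [([588.0, -1.0, 53.0], 0.96, [255.0, 198.0])]
place1 [([500.0, 311.0, 50.0], 0.68, [216.0, 301.0])]
marker [([733.0, 253.0, 15.0], 0.82, [149.0, 251.0])]
spatula [([705.0, -179.0, 3.0], 0.62, [251.0, 162.0]), ([473.0, 122.0, 52.0], 0.35, [272.0, 247.0])]
timer [([782.0, 34.0, 20.0], 0.84, [186.0, 190.0])]
vial [([761.0, -74.0, 36.0], 0.74, [214.0, 166.0])]
```

View pics/top0.png

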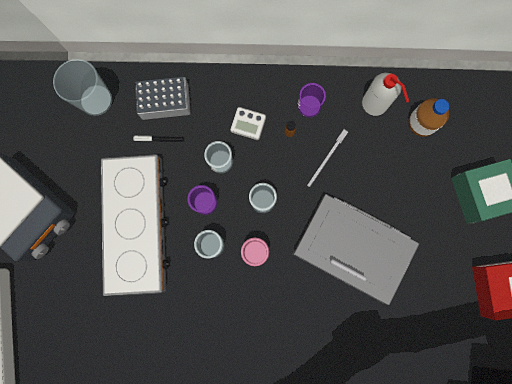

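View pics/side0.png

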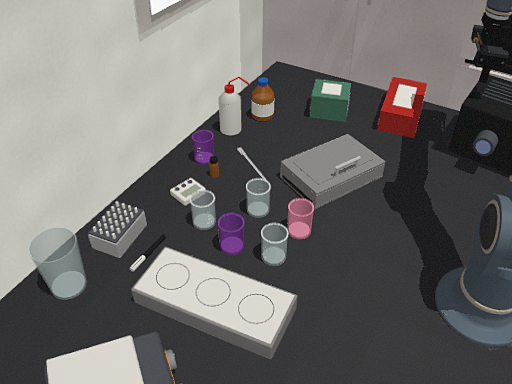

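```bash
cat >> h.py <<'E'
def yaw():
    w,x,y,z=arm.observe()['ee_rot'];M=R.from_quat([x,y,z,w]).as_matrix();return np.degrees(np.arctan2(M[1,0],M[0,0]))
def go(P,yw=None):
    "remaining shift in tool axes (m) to P; then the turn about tool z (deg), turn done after the shift"
    s=arm.observe();w,x,y,z=s['ee_rot'];M=R.from_quat([x,y,z,w]).as_matrix()
    t=M.T@(np.array(P,float)-s['position'])/1000; o=None
    if yw is not None: o=-((yw-yaw()+180)%360-180)
    print('shift',t.round(4).tolist(),'turn z',o,'tilt',np.degrees(np.arccos(-M[2,2])).round(2),'yaw',yaw().round(2))
E
python3 - <<'E'
from h import *
img=cv2.imread('pics/top0.png');d=grab('top')
g=cv2.cvtColor(img,cv2.COLOR_BGR2GRAY)
c=np.float32([[325,195],[418,241],[389,304],[295,254]]).reshape(-1,1,2)
c2=cv2.cornerSubPix(g,c.copy(),(4,4),(-1,-1),(3,50,.01))[:,0]
P=np.array([px2w(d,u,v,56.5) for u,v in c2]);print(c2.round(1).tolist(),P.round(1).tolist())
print('sides',[np.linalg.norm(P[i]-P[i-3]).round(1) for i in range(4)],'ctr',P.mean(0).round(1))
yx=P[0]+P[1]-P[2]-P[3];yy=P[0]+P[3]-P[1]-P[2]
print('yaw x',np.degrees(np.arctan2(yx[1],yx[0])),'yaw from y',np.degrees(np.arctan2(yy[1],yy[0]))-90)
for u,v in ((129,182),(130,224),(131,266)): print('ring',px2w(d,u,v,50).round(1))
# beakers & handle enlarged crop
big=cv2.resize(img[130:310,90:430],None,fx=2.3,fy=2.3,interpolation=cv2.INTER_CUBIC);cv2.imwrite('pics/crop1.png',big)
E
```

```text
[[325.3999938964844, 193.5], [418.6000061035156, 243.3000030517578], [388.3999938964844, 304.6000061035156], [293.29998779296875, 253.6999969482422]] [[603.5, -169.2, 56.5], [491.9, -387.7, 56.5], [350.3, -315.9, 56.5], [460.3, -95.8, 56.5]]
sides [np.float64(245.3), np.float64(158.7), np.float64(246.0), np.float64(160.9)] ctr [ 476.5 -242.1   56.5]
yaw x -27.001344934767413 yaw from y -26.798231451265153
ring [619.6 301.9  50. ]
ring [518.6 292.4  50. ]
ring [420.2 283.4  50. ]
```

View pics/crop1.png

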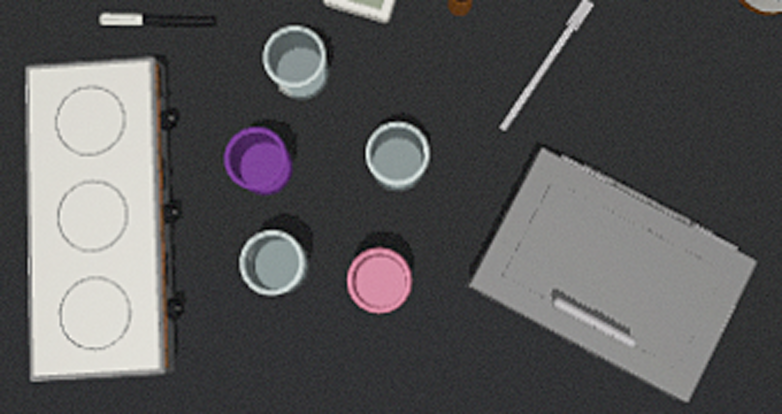

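```bash
python3 - <<'E'
from h import *
d=grab('top')
print('handle',px2w(d,348.3,270,86.5).round(1))
for u,v in ((218.3,154.3),(262.6,197),(208.3,243.9)): print('bk',px2w(d,u,v,80).round(1))
for n,p in (('v',(312,94)),('purple',(202,199)),('pink',(255,252))): print(n,px2w(d,*p,80).round(1))
go((428,-217,170),63)
E
```

```text
handle [ 426.8 -218.4   86.5]
bk [686.4  85.8  80. ]
bk [588.  -21.1  80. ]
bk [476.4 100.1  80. ]
v [ 840.  -132.6   80. ]
purple [579.5 119.3  80. ]
pink [461.2  -7.3  80. ]
shift [0.3491, -0.3458, 0.0526] turn z -46.56571330375451 tilt 0.01 yaw 16.43
```

```bash
python3 -m pendant '[[[0.025,-0.025,0.003],[0,0,0],60],[[0.025,-0.025,0.003],[0,0,0],60],[[0.025,-0.025,0.003],[0,0,0],60],[[0.025,-0.025,0.003],[0,0,0],60],[[0.025,-0.025,0.003],[0,0,0],60],[[0.025,-0.025,0.003],[0,0,0],60],[[0.025,-0.025,0.003],[0,0,0],60],[[0.025,-0.025,0.003],[0,0,0],60]]' 30
python3 -m pendant '[[[0.025,-0.025,0.005],[0,0,0],60],[[0.025,-0.025,0.005],[0,0,0],60],[[0.025,-0.025,0.005],[0,0,0],60],[[0.025,-0.025,0.005],[0,0,0],60],[[0.025,-0.025,0.005],[0,0,0],60],[[0.025,-0.025,0.005],[0,0,0],60]]'
python3 -m pendant '[[[0,0,0],[0,0,-6],60],[[0,0,0],[0,0,-6],60],[[0,0,0],[0,0,-6],60],[[0,0,0],[0,0,-6],60],[[0,0,0],[0,0,-6],60],[[0,0,0],[0,0,-6],60],[[0,0,0],[0,0,-6],60],[[0,0,0],[0,0,-4.6],60]]'
python3 -c "
from h import *
go((428,-217,74),63);print(arm.observe()['joint_positions'])
d=grab('wrist','w1.png');print(w2px(d,[(427,-217.5,86.5)]))"
```

```text
time: 1.97
position: [326.8, -397.5, 198.7]
ee_rot: [0.0, 0.99, 0.143, 0.0]
contact_force: [-0.0, -0.1, 0.2]
width: 0.611
finger_force: 0.0
time: 2.47
position: [428.3, -211.3, 168.7]
ee_rot: [0.0, 0.99, 0.143, 0.0]
contact_force: [0.5, -0.7, 0.4]
width: 0.597
finger_force: 0.0
time: 3.13
position: [427.8, -212.8, 168.7]
ee_rot: [0.0, 0.851, 0.525, 0.0]
contact_force: [0.3, 0.0, -0.4]
width: 0.602
finger_force: 0.0
shift [-0.0037, 0.0021, 0.0947] turn z 0.30317814306619084 tilt 0.03 yaw 63.3
[ 0.74099022  0.23905551 -0.42479581  2.02955543  0.12540004  0.89693804
 -0.21748177]
[[257.36904799 201.33117279]]
```

View pics/w1.png

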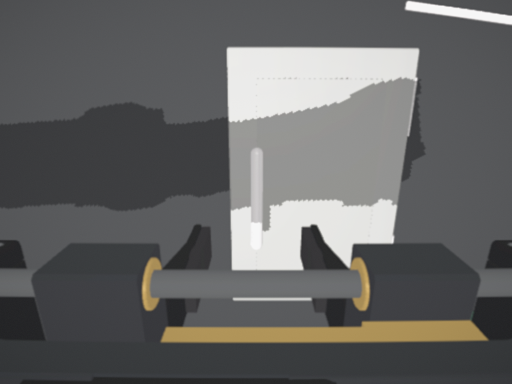

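```bash
python3 -m pendant '[[[-0.004,0.002,0.024],[0,0,0],60],[[0,0,0.024],[0,0,0],60],[[0,0,0.024],[0,0,0],60],[[0,0,0.022],[0,0,0],60],[[0,0,0],[0,0,0],0],[[0,0,0],[0,0,0],0],[[0,0,0],[0,0,0],0],[[0,0,0],[0,0,0],0]]' 25
python3 -m pendant '[[[0,0,0],[0,0,0],0],[[0,0,0],[0,0,0],0],[[0,0,0],[0,0,0],0]]'
```

```text
time: 3.85
position: [428.9, -217.7, 76.1]
ee_rot: [0.001, 0.853, 0.523, 0.001]
contact_force: [0.7, 0.9, 0.7]
width: 0.384
finger_force: 0.0
time: 4.1
position: [428.0, -217.4, 75.3]
ee_rot: [0.001, 0.853, 0.523, 0.0]
contact_force: [-0.9, -0.3, -0.1]
width: 0.156
finger_force: 0.0
```

```bash
python3 -m pendant '[[[0,0,0],[0,0,0],0],[[0,0,0],[0,0,0],0],[[0,0,0],[0,0,0],0],[[0,0,0],[0,0,0],0]]'
python3 -m pendant '[[[0,0.0047,-0.0138],[0,0,0],0],[[0,0.0062,-0.0134],[0,0,0],0],[[0,0.0075,-0.0126],[0,0,0],0],[[0,0.0087,-0.0118],[0,0,0],0],[[0,0.010,-0.0107],[0,0,0],0],[[0,0.011,-0.0097],[0,0,0],0],[[0,0.012,-0.0085],[0,0,0],0],[[0,0.0128,-0.0072],[0,0,0],0]]'
```

```text
time: 4.43
position: [426.7, -216.8, 75.0]
ee_rot: [-0.001, 0.853, 0.523, -0.001]
contact_force: [-4.2, 1.5, 6.1]
width: 0.1
finger_force: 25.0
time: 5.1
position: [489.0, -248.4, 162.9]
ee_rot: [-0.004, 0.852, 0.523, -0.003]
contact_force: [-7.0, 3.4, 8.1]
width: 0.108
finger_force: 25.0
```

```bash
python3 -m pendant '[[[0,0.0135,-0.0058],[0,0,0],0],[[0,0.014,-0.0044],[0,0,0],0],[[0,0.0144,-0.0028],[0,0,0],0],[[0,0.0146,-0.0014],[0,0,0],0],[[0,0.0146,0.0002],[0,0,0],0],[[0,0.0146,0.0017],[0,0,0],0],[[0,0.0143,0.0032],[0,0,0],0],[[0,0.0139,0.0047],[0,0,0],0]]'
python3 -m pendant '[[[0,0.0065,0.003],[0,0,0],0],[[0,0,0],[0,0,0],0],[[0,0,0],[0,0,0],40],[[0,0,0],[0,0,0],40],[[0,0,0],[0,0,0],40],[[0,0,0],[0,0,0],40]]'
```

```text
time: 5.77
position: [594.2, -302.2, 167.0]
ee_rot: [-0.0, 0.853, 0.523, -0.0]
contact_force: [-1.7, 0.4, 1.4]
width: 0.099
finger_force: 25.0
time: 6.27
position: [599.8, -304.6, 164.4]
ee_rot: [0.0, 0.852, 0.523, 0.0]
contact_force: [0.6, -0.3, 1.2]
width: 0.324
finger_force: 0.3
```

```bash
python3 -m pendant '[[[0,0,-0.01],[0,0,0],30],[[0,0,-0.02],[0,0,0],30],[[0,0,-0.03],[0,0,0],30],[[0,0,-0.03],[0,0,0],30],[[0,-0.02,-0.03],[0,0,0],30],[[0,-0.03,-0.02],[0,0,0],30],[[0,-0.03,0],[0,0,0],30],[[0,-0.03,0],[0,0,0],30]]'
python3 -c "
from h import *
grab('side','s2.png')
C=np.array([476.5,-242.1]);a=np.radians(-27);cx=np.array([np.cos(a),np.sin(a)]);cy=np.array([-np.sin(a),np.cos(a)])
k=C-62*cy;print('knob',k,'aside',C+62*cy);go((*k,180),63);print(arm.observe()['joint_positions'].round(2) )
print(arm.boxes_of('cover_knob','side'),arm.boxes_of('lid','side'))"
```

```text
time: 6.93
position: [501.5, -254.1, 306.3]
ee_rot: [0.002, 0.852, 0.523, 0.001]
contact_force: [-0.2, 0.3, -0.9]
width: 0.297
finger_force: 0.0
knob [ 448.35258902 -297.3424045 ] aside [ 504.64741098 -186.8575955 ]
shift [-0.0622, -0.0208, 0.1255] turn z 0.11016168551103078 tilt 0.27 yaw 63.11
[ 0.73  0.24 -0.41  1.69  0.1   1.24 -0.17]
[{'location': [452.0, -290.1, 22.9], 'p': 0.82}] [{'location': [574.5, -277.7, 131.2], 'p': 0.92}, {'location': [733.1, 252.0, 12.8], 'p': 0.21}]
```

View pics/s2.png

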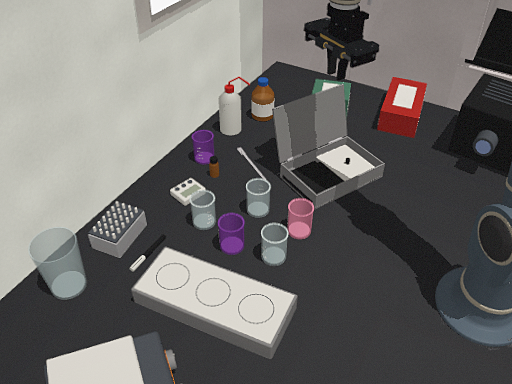

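```bash
python3 -m pendant '[[[-0.008,-0.003,0.01],[0,0,7],45],[[-0.008,-0.003,0.01],[0,0,7],45],[[-0.008,-0.003,0.01],[0,0,7],45],[[-0.008,-0.003,0.01],[0,0,7],45],[[-0.008,-0.003,0.01],[0,0,7],45],[[0,0,0.01],[0,0,7],45],[[0,0,0.01],[0,0,7],45],[[0,0,0.01],[0,0,7],45]]' 25
python3 -m pendant '[[[0,0,0],[0,0,7],45],[[0,0,0],[0,0,7],45],[[0,0,0],[0,0,7],45],[[0,0,0],[0,0,7],45],[[0,0,0],[0,0,6],45],[[0,0,0],[0,0,0],45]]'
python3 -c "
from h import *
go((448.4,-297.3,120),-27);print(arm.observe()['joint_positions'].round(2) )"
```

```text
time: 7.75
position: [465.8, -275.6, 223.6]
ee_rot: [0.0, 0.998, 0.058, 0.0]
contact_force: [-0.5, -0.1, 0.1]
width: 0.455
finger_force: 0.0
time: 8.25
position: [465.9, -275.5, 224.0]
ee_rot: [0.0, 0.972, -0.234, 0.0]
contact_force: [-0.5, 0.3, 0.9]
width: 0.45
finger_force: 0.0
shift [-0.0057, 0.0274, 0.104] turn z -0.05357014332975041 tilt 0.03 yaw -27.05
[ 0.59  0.26 -0.16  1.84  0.05  1.04 -1.63]
```

```bash
python3 -m pendant '[[[-0.003,0.014,0.02],[0,0,0],45],[[-0.003,0.013,0.02],[0,0,0],45],[[0,0,0.022],[0,0,0],45],[[0,0,0.022],[0,0,0],45],[[0,0,0.02],[0,0,0],45],[[0,0,0],[0,0,0],45]]'
python3 -c "
from h import *
go((448.4,-297.3,28),-27)
d=grab('wrist','w2.png');print(w2px(d,[(448.4,-297.3,32),(448.4,-297.3,40)]),arm.boxes_of('cover_knob','wrist'))"
```

```text
time: 8.75
position: [445.4, -295.3, 116.2]
ee_rot: [-0.001, 0.973, -0.232, -0.004]
contact_force: [-0.3, 0.7, -0.1]
width: 0.453
finger_force: 0.0
shift [0.0043, 0.0005, 0.0882] turn z 0.1826282827628063 tilt 0.43 yaw -26.82
[[255.34811313 190.98869053]
 [255.35676384 194.08233417]] [{'location': [466.7, -295.7, 24.7], 'p': 0.92}]
```

View pics/w2.png

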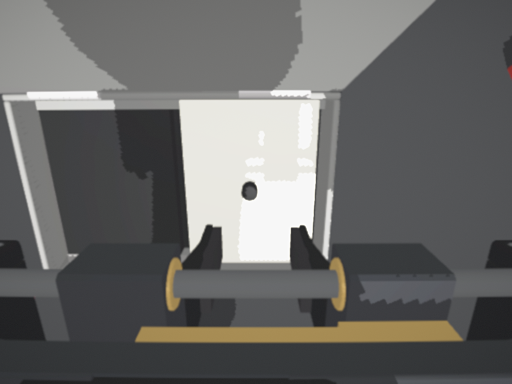

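```bash
python3 -m pendant '[[[0.004,-0.002,0.022],[0,0,0],45],[[0,0,0.022],[0,0,0],45],[[0,0,0.022],[0,0,0],45],[[0,0,0.02],[0,0,0],45],[[0,0,0],[0,0,0],0],[[0,0,0],[0,0,0],0],[[0,0,0],[0,0,0],0],[[0,0,0],[0,0,0],0]]' 20
python3 -m pendant '[[[0,0,0],[0,0,0],0],[[0,0,0],[0,0,0],0],[[0,0,0],[0,0,0],0],[[0,0,0],[0,0,0],0]]'
python3 -c "
from h import *
go((504.6,-186.8,30),-27)"
```

```text
time: 9.52
position: [453.3, -297.2, 35.8]
ee_rot: [0.001, 0.972, -0.233, 0.002]
contact_force: [0.6, 1.4, 0.2]
width: 0.231
finger_force: 1.0
time: 9.85
position: [453.3, -296.7, 35.6]
ee_rot: [0.0, 0.972, -0.233, 0.002]
contact_force: [0.9, 1.1, 7.1]
width: 0.143
finger_force: 20.0
shift [-0.0041, -0.1212, 0.0056] turn z 0.05165976995129995 tilt 0.2 yaw -26.95
```

```bash
python3 -m pendant '[[[-0.001,-0.008,0.001],[0,0,0],0],[[-0.001,-0.014,0.001],[0,0,0],0],[[-0.001,-0.016,0],[0,0,0],0],[[0,-0.018,0],[0,0,0],0],[[0,-0.018,0],[0,0,0],0],[[0,-0.018,0],[0,0,0],0],[[0,-0.016,0],[0,0,0],0],[[0,-0.01,0],[0,0,0],0]]'
python3 -m pendant '[[[0,0,0],[0,0,0],0],[[0,0,0],[0,0,0],0],[[0,0,0],[0,0,0],0]]'
python3 -c "
from h import *
go((504.6,-186.8,30),-27);print(arm.observe()['finger_force'])
d=grab('wrist','w3.png')"
```

```text
time: 10.52
position: [504.1, -194.8, 35.3]
ee_rot: [0.003, 0.972, -0.234, 0.003]
contact_force: [-6.2, -10.6, 17.9]
width: 0.141
finger_force: 20.0
time: 10.77
position: [505.0, -193.0, 35.3]
ee_rot: [0.002, 0.972, -0.234, 0.003]
contact_force: [-1.5, -2.9, 17.8]
width: 0.141
finger_force: 20.0
shift [-0.0033, -0.0054, 0.0053] turn z -0.028085267201362285 tilt 0.43 yaw -27.03
20.008302927017212
```

View pics/w3.png

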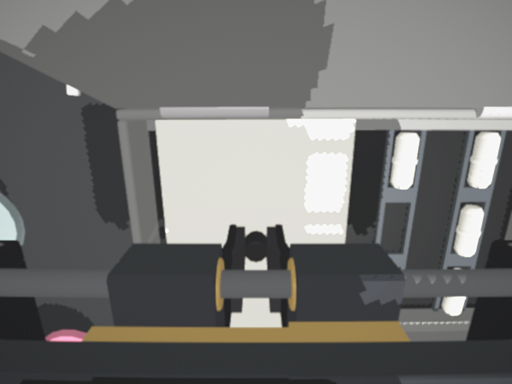

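```bash
python3 -m pendant '[[[0,0,0],[0,0,0],35],[[0,0,0],[0,0,0],35],[[0,0,0],[0,0,0],35],[[0,0,-0.01],[0,0,0],35],[[0,0,-0.03],[0,0,0],35],[[0,0,-0.03],[0,0,0],35],[[0,0,-0.03],[0,0,0],35],[[0,0,-0.02],[0,0,0],35]]'
python3 -m pendant '[[[-0.01,0.025,-0.01],[0,0,0],35],[[-0.01,0.025,-0.01],[0,0,0],35],[[-0.01,0.025,-0.01],[0,0,0],35],[[-0.01,0.025,-0.01],[0,0,0],35],[[-0.01,0.025,0],[0,0,0],30],[[0,0,0],[0,0,0],30]]'
python3 -c "
from h import *
go((448,-297,200),-27)
d=grab('wrist','w4.png')
C=np.array([476.5,-242.1]);a=np.radians(-27);cx=np.array([np.cos(a),np.sin(a)]);cy=np.array([-np.sin(a),np.cos(a)])
for y in (-87,-37):
  for x in (-48,0,48):
    p=C+x*cx+y*cy;print(x,y,p.round(1),w2px(d,(*p,11))[0].round())
print([(b['location'],b['p']) for b in arm.boxes_of('bar1_mid','wrist')])"
```

```text
time: 11.48
position: [503.4, -189.8, 155.0]
ee_rot: [0.0, 0.973, -0.233, 0.001]
contact_force: [0.1, 0.2, -0.4]
width: 0.351
finger_force: 0.0
time: 11.98
position: [396.9, -282.5, 192.7]
ee_rot: [0.001, 0.972, -0.237, -0.001]
contact_force: [-0.5, 0.3, -0.3]
width: 0.314
finger_force: 0.0
shift [0.052, -0.0106, -0.0073] turn z -0.41172297772430966 tilt 0.16 yaw -27.41
-48 -87 [ 394.2 -297.8] [267. 164.]
0 -87 [ 437.  -319.6] [268. 121.]
48 -87 [ 479.8 -341.4] [268.  74.]
-48 -37 [ 416.9 -253.3] [223. 165.]
0 -37 [ 459.7 -275.1] [222. 122.]
48 -37 [ 502.5 -296.9] [220.  75.]
[([395.9, -295.7, 15.3], 0.71), ([506.8, -278.9, 35.8], 0.57)]
```

View pics/w4.png

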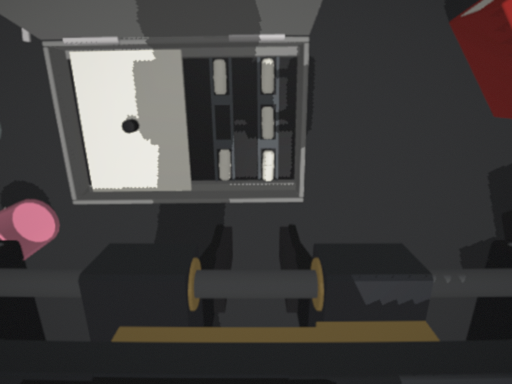

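```bash
python3 -m pendant '[[[0.004,-0.02,0.02],[0,0,-0.4],28],[[0,-0.015,0.03],[0,0,0],28],[[0,0,0.03],[0,0,0],28],[[0,0,0.03],[0,0,0],28],[[0,0,0.03],[0,0,0],28],[[0,0,0.012],[0,0,0],28],[[0,0,0],[0,0,0],28],[[0,0,0],[0,0,0],28]]' 15
python3 -c "
from h import *
go((416.9,-253.3,10),-27)
d=grab('wrist');print([(b['location'],b['p']) for b in arm.boxes_of('bar1_mid','wrist')])"
```

```text
time: 12.75
position: [421.3, -247.9, 39.4]
ee_rot: [-0.001, 0.973, -0.229, -0.001]
contact_force: [0.5, -0.1, -0.1]
width: 0.28
finger_force: 0.0
shift [-0.0015, 0.0068, 0.0294] turn z 0.5528315182618257 tilt 0.1 yaw -26.45
[([399.0, -299.1, 18.5], 0.91), ([468.8, -306.0, 9.6], 0.68)]
```

```bash
python3 -m pendant '[[[-0.001,0.007,0.01],[0,0,0.5],28],[[0,0,0.013],[0,0,0],28],[[0,0,0],[0,0,0],28],[[0,0,0],[0,0,0],28]]' 15
python3 -c "
from h import *
go((416.9,-253.3,10),-27)
d=grab('wrist','w5.png');print(w2px(d,[(416.9,-253.3,17)]))"
```

```text
time: 13.18
position: [416.4, -255.3, 16.9]
ee_rot: [0.0, 0.972, -0.234, -0.0]
contact_force: [-0.1, -0.2, 0.5]
width: 0.275
finger_force: 0.0
shift [-0.0004, -0.002, 0.0069] turn z -0.10516075663940683 tilt 0.02 yaw -27.11
[[251.26878048 243.25926315]]
```

View pics/w5.png

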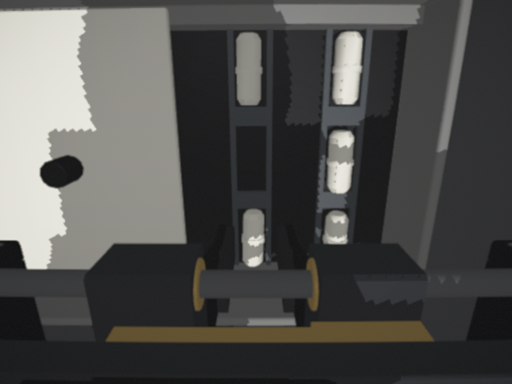

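```bash
python3 -m pendant '[[[0,-0.001,0.004],[0,0,0],28],[[0,0,0.003],[0,0,0],28],[[0,0,0],[0,0,0],0],[[0,0,0],[0,0,0],0],[[0,0,0],[0,0,0],0],[[0,0,0],[0,0,0],0],[[0,0,0],[0,0,0],0],[[0,0,0],[0,0,0],0]]' 15
python3 -m pendant '[[[0,0,-0.01],[0,0,0],0],[[0,0,-0.02],[0,0,0],0],[[0,0,-0.03],[0,0,0],0],[[0,0,-0.035],[0,0,0],0],[[0,0,-0.035],[0,0,0],0],[[0,0,-0.03],[0,0,0],0]]'
python3 -c "
from h import *
go((588,-21,150),None)"
```

```text
time: 13.9
position: [417.2, -254.2, 10.0]
ee_rot: [0.0, 0.972, -0.234, 0.0]
contact_force: [0.2, -1.0, 1.2]
width: 0.134
finger_force: 15.0
time: 14.4
position: [417.3, -254.1, 172.9]
ee_rot: [0.0, 0.972, -0.234, 0.001]
contact_force: [0.8, -0.5, 0.3]
width: 0.135
finger_force: 15.0
shift [0.0459, -0.2853, 0.023] turn z None tilt 0.12 yaw -27.06
```

```bash
python3 -m pendant '[[[0.0055,-0.025,0],[0,0,0],0],[[0.006,-0.038,0],[0,0,0],0],[[0.006,-0.038,0],[0,0,0],0],[[0.006,-0.038,0],[0,0,0],0],[[0.006,-0.038,0],[0,0,0],0],[[0.006,-0.038,0],[0,0,0],0],[[0.006,-0.038,0],[0,0,0],0],[[0.0055,-0.032,0],[0,0,0],0]]'
python3 -m pendant '[[[0,0,0],[0,0,0],0],[[0,0,0],[0,0,0],0]]'
python3 -c "
from h import *
go((588,-21,130),None)
d=grab('wrist','w6.png');print(w2px(d,[(588,-21,80),(588,-21,0)]))
d=grab('top','t6.png')
print('top',[(np.round(b['location']),w2px(d,b['location'])[0].round(),b['p']) for b in arm.boxes_of('beaker1_mid','top')])"
```

```text
time: 15.07
position: [589.8, -18.8, 170.8]
ee_rot: [-0.0, 0.972, -0.233, 0.0]
contact_force: [1.8, -0.1, 0.1]
width: 0.133
finger_force: 15.0
time: 15.23
position: [589.2, -19.2, 170.3]
ee_rot: [-0.0, 0.973, -0.232, 0.0]
contact_force: [0.1, -0.6, -1.4]
width: 0.127
finger_force: 15.0
shift [-0.0003, 0.0021, 0.0403] turn z None tilt 0.04 yaw -26.81
[[257.32538648 193.7901132 ]
 [256.82531307 171.02174025]]
top [(array([469., 112.,   7.]), array([207., 248.]), 0.67)]
```

View pics/w6.png

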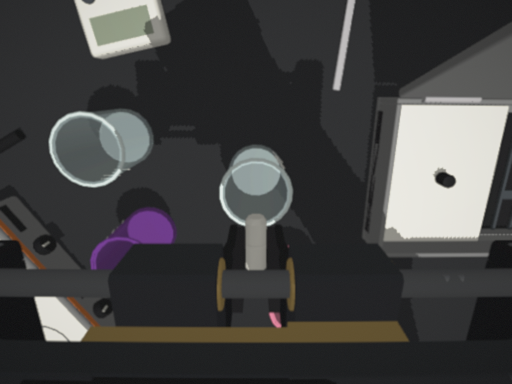

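```bash
python3 -m pendant '[[[0,0.002,0.03],[0,0,0],0],[[0,0,0.03],[0,0,0],0],[[0,0,0.03],[0,0,0],0],[[0,0,0.03],[0,0,0],0],[[0,0,0],[0,0,0],0],[[0,0,0],[0,0,0],21],[[0,0,0],[0,0,0],21],[[0,0,0],[0,0,0],21]]'
python3 -m pendant '[[[0,0,-0.02],[0,0,0],21],[[0,0,-0.03],[0,0,0],21],[[0,0,-0.035],[0,0,0],21],[[0,0,-0.035],[0,0,0],25],[[0,0.03,0],[0,0,0],28],[[0,0.035,0],[0,0,0],28],[[-0.005,0.04,0],[0,0,0],28],[[-0.005,0.04,0],[0,0,0],28]]'
python3 -c "
from h import *
d=grab('wrist','w7.png')
go((394.6,-298.6,40),-27)"
```

```text
time: 16.05
position: [589.4, -24.0, 52.2]
ee_rot: [-0.0, 0.972, -0.234, 0.002]
contact_force: [0.2, 0.1, 0.6]
width: 0.2
finger_force: 0.0
time: 16.72
position: [513.0, -149.3, 172.4]
ee_rot: [0.0, 0.972, -0.233, 0.002]
contact_force: [-0.1, -0.7, -0.8]
width: 0.279
finger_force: 0.0
shift [-0.0346, 0.1753, 0.1329] turn z -0.7067282847398815 tilt 0.4 yaw -27.71
```

```bash
python3 -m pendant '[[[-0.006,0.035,0],[0,0,0],26],[[-0.006,0.035,0],[0,0,0],26],[[-0.006,0.035,0],[0,0,0],26],[[-0.006,0.035,0.01],[0,0,0],26],[[-0.006,0.035,0.03],[0,0,0],26],[[-0.005,0,0.035],[0,0,0],26],[[0,0,0.035],[0,0,0],26],[[0,0,0.02],[0,0,0],26]]' 15
python3 -m pendant '[[[0,0,0],[0,0,0],26],[[0,0,0],[0,0,0],26]]'
python3 -c "
from h import *
go((394.4,-298.5,10),-27)"
```

```text
time: 17.43
position: [403.1, -285.4, 42.1]
ee_rot: [0.0, 0.972, -0.235, -0.0]
contact_force: [0.9, 0.1, 0.1]
width: 0.259
finger_force: 0.0
time: 17.6
position: [404.9, -285.2, 43.8]
ee_rot: [0.0, 0.972, -0.234, 0.0]
contact_force: [0.7, 0.1, 0.6]
width: 0.263
finger_force: 0.0
shift [-0.0033, 0.0166, 0.0338] turn z -0.061371874536689575 tilt 0.04 yaw -27.06
```

```bash
python3 -m pendant '[[[-0.003,0.008,0],[0,0,0],26],[[0,0.008,0],[0,0,0],26],[[0,0,0.012],[0,0,0],26],[[0,0,0.012],[0,0,0],26],[[0,0,0],[0,0,0],26]]' 15
python3 -c "
from h import *
go((394.4,-298.5,10),-27)
d=grab('wrist','w8.png');print([(b['location'],b['p']) for b in arm.boxes_of('bar1_mid','wrist')])"
```

```text
time: 18.02
position: [393.6, -298.8, 19.1]
ee_rot: [0.0, 0.972, -0.235, -0.0]
contact_force: [-0.1, 0.5, -0.0]
width: 0.258
finger_force: 0.0
shift [0.0006, -0.0006, 0.0091] turn z -0.13894951647694143 tilt 0.03 yaw -27.14
[([396.0, -298.5, 17.9], 0.71)]
```

View pics/w8.png

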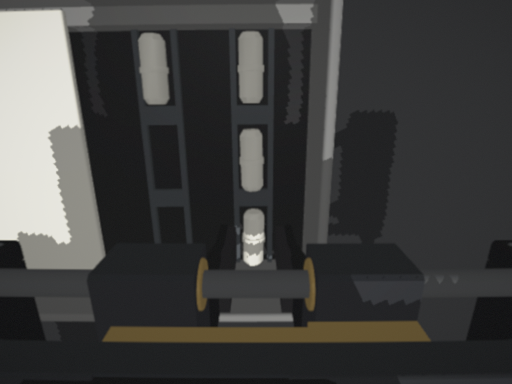

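```bash
python3 -m pendant '[[[0.001,0,0.005],[0,0,0],26],[[0,0,0.004],[0,0,0],26],[[0,0,0],[0,0,0],0],[[0,0,0],[0,0,0],0],[[0,0,0],[0,0,0],0],[[0,0,0],[0,0,0],0],[[0,0,0],[0,0,0],0],[[0,0,0],[0,0,0],0]]' 15
python3 -m pendant '[[[0,0,-0.01],[0,0,0],0],[[0,0,-0.02],[0,0,0],0],[[0,0,-0.03],[0,0,0],0],[[0,0,-0.035],[0,0,0],0],[[0,0,-0.035],[0,0,0],0],[[0,0,-0.03],[0,0,0],0]]'
python3 -c "
from h import *
go((476.4,100,170),None);print(arm.observe()['joint_positions'].round(2))"
```

```text
time: 18.78
position: [395.3, -298.4, 10.0]
ee_rot: [0.0, 0.972, -0.234, 0.0]
contact_force: [-0.4, 0.4, -0.5]
width: 0.137
finger_force: 15.0
time: 19.28
position: [395.4, -298.4, 173.1]
ee_rot: [0.0, 0.972, -0.234, 0.001]
contact_force: [1.0, -0.3, -1.3]
width: 0.133
finger_force: 15.0
shift [-0.1092, -0.3916, 0.0027] turn z None tilt 0.13 yaw -27.06
[ 0.66  0.24 -0.12  2.    0.03  0.9  -1.52]
```

```bash
python3 -m pendant '[[[-0.008,-0.02,0],[0,0,0],0],[[-0.009,-0.031,0],[0,0,0],0],[[-0.009,-0.031,0],[0,0,0],0],[[-0.009,-0.031,0],[0,0,0],0],[[-0.009,-0.031,0],[0,0,0],0],[[-0.009,-0.031,0],[0,0,0],0],[[-0.009,-0.031,0],[0,0,0],0],[[-0.009,-0.031,0],[0,0,0],0]]'
python3 -m pendant '[[[-0.009,-0.031,0],[0,0,0],0],[[-0.009,-0.031,0],[0,0,0],0],[[-0.009,-0.031,0],[0,0,0],0],[[-0.006,-0.031,0],[0,0,0],0],[[-0.006,-0.031,0],[0,0,0],0],[[0,0,0],[0,0,0],0],[[0,0,0],[0,0,0],0]]'
python3 -c "
from h import *
go((476.4,100,170),None);print(arm.observe()['joint_positions'].round(2))
d=grab('wrist','w9.png');print(w2px(d,[(476.4,100,80)]))"
```

```text
time: 19.95
position: [439.8, -53.5, 170.9]
ee_rot: [0.0, 0.972, -0.234, 0.001]
contact_force: [0.4, 0.4, -1.1]
width: 0.135
finger_force: 15.0
time: 20.53
position: [475.6, 102.5, 170.6]
ee_rot: [-0.0, 0.973, -0.232, 0.0]
contact_force: [-0.4, 0.4, -0.1]
width: 0.13
finger_force: 15.0
shift [0.0018, 0.0019, 0.0006] turn z None tilt 0.04 yaw -26.84
[ 0.04  0.25 -0.4   2.01  0.12  0.9  -2.46]
[[257.08535421 191.38540966]]
```

View pics/w9.png

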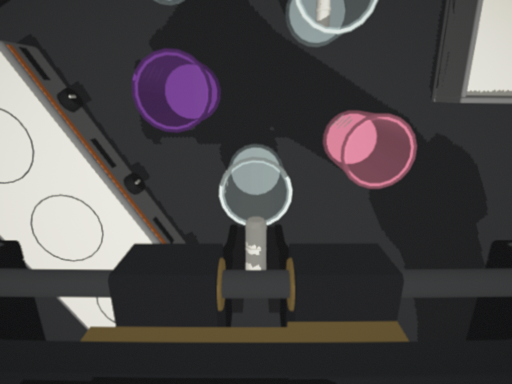

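```bash
python3 -m pendant '[[[0.001,0.002,0.03],[0,0,0],0],[[0,0,0.03],[0,0,0],0],[[0,0,0.03],[0,0,0],0],[[0,0,0.03],[0,0,0],0],[[0,0,0],[0,0,0],0],[[0,0,0],[0,0,0],21],[[0,0,0],[0,0,0],21],[[0,0,0],[0,0,0],21]]'
python3 -m pendant '[[[0,0,-0.02],[0,0,0],21],[[0,0,-0.03],[0,0,0],21],[[0,0,-0.035],[0,0,0],21],[[0,0,-0.035],[0,0,0],26],[[0,0.03,0],[0,0,0],26],[[0.009,0.031,0],[0,0,0],26],[[0.009,0.031,0],[0,0,0],26],[[0.009,0.031,0],[0,0,0],26]]'
python3 -c "
from h import *
go((437.6,-320.1,170),-27)"
```

```text
time: 21.25
position: [477.2, 98.4, 52.0]
ee_rot: [-0.001, 0.972, -0.234, 0.002]
contact_force: [0.2, 0.3, 0.2]
width: 0.196
finger_force: 0.0
time: 21.92
position: [443.9, -24.5, 172.3]
ee_rot: [-0.0, 0.972, -0.234, 0.002]
contact_force: [0.5, -1.3, -0.7]
width: 0.261
finger_force: 0.0
shift [0.1286, 0.2662, 0.0025] turn z -0.023481374262786403 tilt 0.27 yaw -27.02
```

```bash
python3 -m pendant '[[[0.014,0.03,0],[0,0,0],26],[[0.014,0.03,0],[0,0,0],26],[[0.014,0.03,0],[0,0,0],26],[[0.014,0.03,0],[0,0,0],26],[[0.014,0.03,0],[0,0,0],26],[[0.014,0.03,0],[0,0,0],26],[[0.014,0.03,0],[0,0,0],26],[[0.014,0.03,0],[0,0,0],26]]' 15
python3 -m pendant '[[[0.016,0.026,0],[0,0,0],26],[[0,0,0.03],[0,0,0],26],[[0,0,0.035],[0,0,0],26],[[0,0,0.035],[0,0,0],26],[[0,0,0.02],[0,0,0],26],[[0,0,0],[0,0,0],26],[[0,0,0],[0,0,0],26]]'
python3 -c "
from h import *
go((437.6,-320.1,20),-27)"
```

```text
time: 22.58
position: [434.4, -290.0, 172.3]
ee_rot: [0.001, 0.972, -0.234, 0.002]
contact_force: [0.1, -0.1, -0.1]
width: 0.261
finger_force: 0.0
time: 23.17
position: [436.9, -318.6, 51.0]
ee_rot: [0.0, 0.972, -0.234, 0.0]
contact_force: [-0.4, -0.7, 0.7]
width: 0.265
finger_force: 0.0
shift [0.0012, 0.001, 0.031] turn z -0.07260708631648072 tilt 0.04 yaw -27.07
```

```bash
python3 -m pendant '[[[0.001,0.001,0.016],[0,0,0],26],[[0,0,0.015],[0,0,0],26],[[0,0,0.01],[0,0,0],26],[[0,0,0],[0,0,0],0],[[0,0,0],[0,0,0],0],[[0,0,0],[0,0,0],0],[[0,0,0],[0,0,0],0],[[0,0,0],[0,0,0],0]]' 15
python3 -m pendant '[[[0,0,0],[0,0,0],0],[[0,0,0],[0,0,0],0],[[0,0,-0.01],[0,0,0],0],[[0,0,-0.03],[0,0,0],0],[[0,0,-0.035],[0,0,0],0],[[0,0,-0.035],[0,0,0],0],[[0,0,-0.035],[0,0,0],0],[[0,0,-0.035],[0,0,0],0]]'
python3 -c "
from h import *
go((686.4,85.8,190),None)"
```

```text
time: 23.83
position: [438.0, -320.3, 10.3]
ee_rot: [0.0, 0.972, -0.234, 0.001]
contact_force: [-0.9, -0.5, 6.3]
width: 0.132
finger_force: 15.0
time: 24.5
position: [436.5, -319.4, 191.4]
ee_rot: [0.0, 0.972, -0.234, 0.0]
contact_force: [0.9, -1.1, -0.2]
width: 0.134
finger_force: 15.0
shift [0.0382, -0.4746, 0.0014] turn z None tilt 0.01 yaw -27.07
```

```bash
python3 -m pendant '[[[0.001,-0.02,0],[0,0,0],0],[[0.002,-0.035,0],[0,0,0],0],[[0.002,-0.035,0],[0,0,0],0],[[0.003,-0.035,0],[0,0,0],0],[[0.003,-0.035,0],[0,0,0],0],[[0.003,-0.035,0],[0,0,0],0],[[0.003,-0.035,0],[0,0,0],0],[[0.003,-0.035,0],[0,0,0],0]]'
python3 -m pendant '[[[0.003,-0.035,0],[0,0,0],0],[[0.003,-0.035,0],[0,0,0],0],[[0.003,-0.035,0],[0,0,0],0],[[0.003,-0.035,0],[0,0,0],0],[[0.003,-0.035,0],[0,0,0],0],[[0.003,-0.035,0],[0,0,0],0],[[0,0,0],[0,0,0],0],[[0,0,0],[0,0,0],0]]'
python3 -c "
from h import *
go((686.4,85.8,52),None);print(arm.observe()['joint_positions'].round(2))
d=grab('wrist','w10.png');print(w2px(d,[(686.4,85.8,80)]))
g=cv2.cvtColor(d['img'],cv2.COLOR_RGB2GRAY)[110:270,150:360]
print(cv2.HoughCircles(cv2.GaussianBlur(g,(3,3),0),cv2.HOUGH_GRADIENT,1,30,param1=80,param2=20,minRadius=24,maxRadius=45))
print([(b['location'],b['p']) for b in arm.boxes_of('beaker1_mid','wrist')])"
```

```text
time: 25.17
position: [575.7, -91.4, 189.7]
ee_rot: [0.0, 0.972, -0.234, 0.0]
contact_force: [0.8, -0.3, 0.7]
width: 0.132
finger_force: 15.0
time: 25.83
position: [686.8, 89.0, 189.0]
ee_rot: [-0.0, 0.973, -0.232, -0.0]
contact_force: [-0.0, -0.9, 0.1]
width: 0.131
finger_force: 15.0
shift [0.0012, 0.0031, 0.137] turn z None tilt 0.07 yaw -26.81
[-0.01  0.54 -0.27  1.51  0.15  1.11 -2.35]
[[258.18053609 185.86751784]]
[[[105.5  76.5  34.3]]]
[([681.5, 91.7, 40.2], 0.64), ([583.9, -20.9, 53.8], 0.56)]
```

```bash
python3 -m pendant '[[[0.001,0.001,0.035],[0,0,0],0],[[0,0,0.035],[0,0,0],0],[[0,0,0.035],[0,0,0],0],[[0,0,0.03],[0,0,0],0],[[0,0,0],[0,0,0],0],[[0,0,0],[0,0,0],21],[[0,0,0],[0,0,0],21],[[0,0,0],[0,0,0],21]]'
python3 -m pendant '[[[0,0,-0.02],[0,0,0],21],[[0,0,-0.03],[0,0,0],21],[[0,0,-0.035],[0,0,0],21],[[0,0,-0.035],[0,0,0],26],[[-0.03,0,-0.01],[0,0,0],50],[[-0.03,0,0],[0,0,0],70],[[-0.02,0,0],[0,0,0],98],[[0,0,0],[0,0,0],98]]'
python3 -c "
from h import *
d=grab('top','t11.png')
g=cv2.cvtColor(d['img'],cv2.COLOR_RGB2GRAY)
for n,u,v in (('A',218.3,154.3),('B',262.6,197),('C',208.3,243.9)):
    x0,y0=int(u)-28,int(v)-28;c=cv2.resize(g[y0:y0+56,x0:x0+56],None,fx=4,fy=4,interpolation=cv2.INTER_CUBIC)
    k=cv2.HoughCircles(c,cv2.HOUGH_GRADIENT,1,20,param1=100,param2=25,minRadius=50,maxRadius=66)
    if k is not None:
        for q in k[0][:2]: print(n,(q[:2]/4+[x0,y0]),q[2]/4,px2w(d,*(q[:2]/4+[x0,y0]),80).round(1))
go((588,-21,150),90)"
```

```text
time: 26.6
position: [689.5, 84.2, 57.1]
ee_rot: [-0.001, 0.972, -0.234, 0.002]
contact_force: [0.2, -0.2, 1.9]
width: 0.202
finger_force: 0.0
time: 27.27
position: [613.4, 124.7, 187.5]
ee_rot: [-0.001, 0.973, -0.231, 0.001]
contact_force: [0.4, 0.1, -0.9]
width: 0.477
finger_force: 0.0
A [218.125 154.375] 13.3 [686.2  86.2  80. ]
B [263.375 196.375] 13.85 [589.5 -22.9  80. ]
shift [0.0404, 0.141, 0.0369] turn z -116.87239627616901 tilt 0.24 yaw -26.87
```

```bash
python3 -m pendant '[[[0,0,0],[0,0,-7],98],[[0,0,0],[0,0,-7],98],[[0,0,0],[0,0,-7],98],[[0,0,0],[0,0,-7],98],[[0,0,0],[0,0,-7],98],[[0,0,0],[0,0,-7],98],[[0,0,0],[0,0,-7],98],[[0,0,0],[0,0,-7],98]]' 20
python3 -m pendant '[[[0,0,0],[0,0,-4],98],[[0,0,0],[0,0,0],98]]'
python3 -c "
from h import *
go((686.2,86,120),33);print(arm.observe()['joint_positions'].round(2))"
```

```text
time: 27.98
position: [618.1, 119.8, 185.4]
ee_rot: [0.0, 0.968, 0.252, 0.002]
contact_force: [-0.5, 0.7, 0.6]
width: 0.974
finger_force: 0.0
time: 28.15
position: [617.9, 119.8, 185.2]
ee_rot: [0.0, 0.959, 0.283, 0.001]
contact_force: [0.5, -0.1, 0.6]
width: 0.983
finger_force: 0.0
shift [0.0389, 0.0654, 0.0653] turn z -0.12917663786441835 tilt 0.15 yaw 32.87
[ 0.11  0.48 -0.52  1.67  0.26  1.06 -1.48]
```

```bash
cat >> h.py <<'E'
def rim(z=80,rmin=30,rmax=70,win=90):
    d=grab('wrist');s=arm.observe()['position'];u,v=w2px(d,(s[0],s[1],z))[0]
    x0,y0=max(int(u)-win,0),max(int(v)-win,0);g=cv2.cvtColor(d['img'],cv2.COLOR_RGB2GRAY)[y0:int(v)+win,x0:int(u)+win]
    k=cv2.HoughCircles(cv2.GaussianBlur(g,(3,3),0),cv2.HOUGH_GRADIENT,1,8,param1=80,param2=22,minRadius=rmin,maxRadius=rmax)
    for q in ([] if k is None else k[0][:4]):
        a=px2w(d,q[0]+x0,q[1]+y0,z);b=px2w(d,q[0]+x0+q[2],q[1]+y0,z);print('rim',(q[:2]+[x0,y0]).round(1),a.round(1),'r mm',np.linalg.norm(a-b).round(1))
E
python3 -m pendant '[[[0.01,0.016,0],[0,0,0],98],[[0.01,0.016,0],[0,0,0],98],[[0.01,0.017,0.01],[0,0,0],98],[[0.009,0.016,0.01],[0,0,0],98],[[0,0,0],[0,0,0],98],[[0,0,0],[0,0,0],98]]' 20
python3 -c "
from h import *
go((686.2,86,35),33);rim()"
```

```text
time: 28.65
position: [685.1, 86.1, 163.6]
ee_rot: [0.0, 0.96, 0.281, -0.0]
contact_force: [-1.1, 0.8, -0.4]
width: 0.982
finger_force: 0.0
shift [0.001, 0.0006, 0.1286] turn z -0.3078955441874882 tilt 0.04 yaw 32.69
rim [254.5 191.5] [687.7  88.5  80. ] r mm 27.5
rim [255.5 183.5] [694.   91.6  80. ] r mm 32.8
rim [257.5 200.5] [682.3  82.1  80. ] r mm 32.9
rim [249.5 177.5] [695.6  98.5  80. ] r mm 27.7
```

```bash
python3 -m pendant '[[[0.002,0,0.03],[0,0,0],98],[[0,0,0.03],[0,0,0],98],[[0,0,0.035],[0,0,0],98],[[0,0,0.03],[0,0,0],98],[[0,0,0],[0,0,0],98],[[0,0,0],[0,0,0],50],[[0,0,0],[0,0,0],50],[[0,0,0],[0,0,0],50]]' 20
python3 -m pendant '[[[0,0,0],[0,0,0],50],[[0,0,0],[0,0,0],50],[[0,0,0],[0,0,0],50]]'
python3 -c "
from h import *
go((620,302,170),33)"
```

```text
time: 29.37
position: [687.9, 89.7, 42.3]
ee_rot: [0.0, 0.959, 0.284, 0.003]
contact_force: [-0.6, 0.8, -0.2]
width: 0.833
finger_force: 0.0
time: 29.62
position: [687.2, 88.9, 41.1]
ee_rot: [0.0, 0.959, 0.283, 0.002]
contact_force: [-1.1, -0.6, 5.8]
width: 0.682
finger_force: 20.0
shift [0.0597, -0.2153, -0.1291] turn z -0.09570471809070114 tilt 0.18 yaw 32.9
```

```bash
python3 -m pendant '[[[0,0,-0.01],[0,0,0],50],[[0,0,-0.02],[0,0,0],50],[[0,0,-0.025],[0,0,0],50],[[0,0,-0.025],[0,0,0],50],[[0,0,-0.02],[0,0,0],50],[[0.005,-0.02,0],[0,0,0],50],[[0.008,-0.028,0],[0,0,0],50],[[0.008,-0.028,0],[0,0,0],50]]' 25
python3 -m pendant '[[[0.008,-0.028,0],[0,0,0],50],[[0.008,-0.028,0],[0,0,0],50],[[0.008,-0.028,0],[0,0,0],50],[[0.008,-0.028,0],[0,0,0],50],[[0.007,-0.02,0],[0,0,0],50],[[0,-0.008,0],[0,0,0],50],[[0,0,0],[0,0,0],50],[[0,0,0],[0,0,0],50]]'
python3 -c "
from h import *
go((620,302,93),33)
d=grab('top')
b=arm.boxes_of('place1','top');print([(x['location'],x['p']) for x in b])"
```

```text
time: 30.28
position: [662.4, 163.3, 139.9]
ee_rot: [0.0, 0.959, 0.282, 0.0]
contact_force: [0.2, 1.0, -1.9]
width: 0.687
finger_force: 25.0
time: 30.95
position: [619.2, 301.3, 139.0]
ee_rot: [0.001, 0.959, 0.283, -0.0]
contact_force: [-0.3, -0.1, -0.4]
width: 0.684
finger_force: 25.0
shift [0.0011, -0.0002, 0.046] turn z -0.0880934412985539 tilt 0.1 yaw 32.91
[([586.8, 245.1, 47.5], 0.89), ([593.2, -15.2, 21.0], 0.16)]
```

```bash
python3 -m pendant '[[[0.001,0,0.015],[0,0,0],50],[[0,0,0.015],[0,0,0],50],[[0,0,0.008],[0,0,0],50],[[0,0,0.005],[0,0,0],50],[[0,0,0.003],[0,0,0],50],[[0,0,0],[0,0,0],50]]'
```

```text
time: 31.55
position: [619.8, 302.6, 92.1]
ee_rot: [0.0, 0.959, 0.283, -0.0]
contact_force: [-0.3, -0.3, -1.2]
width: 0.68
finger_force: 25.0
```

```bash
python3 -c "
from h import *
s=arm.observe();print(s['position'],s['contact_force'],s['finger_force'])"
```

```text
[619.78149359 302.58431819  92.14444541] [-0.32933637 -0.28763811 -1.17686121] 24.999710247393523
```

Just above the surface; lower 1–2 mm, release, rise and go to beaker B.

```bash
python3 -m pendant '[[[0,0,0.002],[0,0,0],50],[[0,0,0],[0,0,0],75],[[0,0,0],[0,0,0],98],[[0,0,0],[0,0,0],98],[[0,0,0],[0,0,0],98],[[0,0,-0.03],[0,0,0],98],[[0,0,-0.035],[0,0,0],98],[[0,0,-0.035],[0,0,0],98]]'
python3 -c "
from h import *
rim(130)
go((589,-22,180),33)"
```

```text
time: 32.22
position: [619.3, 303.0, 191.6]
ee_rot: [0.0, 0.959, 0.284, -0.001]
contact_force: [0.3, 1.0, -0.1]
width: 0.972
finger_force: 0.0
rim [255.5 176.5] [638.1 315.1 130. ] r mm 24.7
rim [255.5 200.5] [622.2 304.7 130. ] r mm 26.7
rim [266.5 189.5] [634.1 302.6 130. ] r mm 38.2
rim [236.5 207.5] [609.4 313.9 130. ] r mm 50.1
shift [-0.2069, 0.2567, 0.0184] turn z -0.08014061060066524 tilt 0.75 yaw 32.92
```

```bash
python3 -m pendant '[[[-0.017,0.021,0],[0,0,0],98],[[-0.019,0.024,0],[0,0,0],98],[[-0.019,0.024,0],[0,0,0],98],[[-0.019,0.024,0],[0,0,0],98],[[-0.019,0.024,0],[0,0,0],98],[[-0.019,0.024,0],[0,0,0],98],[[-0.019,0.024,0],[0,0,0],98],[[-0.019,0.024,0],[0,0,0],98]]'
python3 -m pendant '[[[-0.019,0.023,0.01],[0,0,0],98],[[-0.019,0.023,0.01],[0,0,0],98],[[-0.018,0.022,0.01],[0,0,0],98],[[0,0,0],[0,0,0],98],[[0,0,0],[0,0,0],98]]'
python3 -c "
from h import *
go((589,-22,41),33);rim()
d=grab('top')
print([(np.round(b['location']),b['p']) for b in arm.boxes_of('beaker1_mid','top')])"
```

```text
time: 32.93
position: [596.5, 61.6, 191.3]
ee_rot: [0.0, 0.959, 0.284, 0.0]
contact_force: [-0.2, 0.5, 0.1]
width: 0.983
finger_force: 0.0
time: 33.35
position: [586.1, -27.0, 160.4]
ee_rot: [0.0, 0.96, 0.281, -0.001]
contact_force: [0.3, 0.9, -0.6]
width: 0.978
finger_force: 0.0
shift [0.0053, -0.0027, 0.1194] turn z -0.31596121955340095 tilt 0.07 yaw 32.68
rim [250.5 186.5] [591.4 -18.9  80. ] r mm 31.7
rim [247.5 174.5] [598.7 -11.4  80. ] r mm 26.6
rim [257.5 190.5] [591.6 -25.6  80. ] r mm 25.7
rim [177.5 262.5] [496.7  -2.2  80. ] r mm 29.3
[]
```

```bash
python3 -m pendant '[[[0.005,-0.003,0.02],[0,0,0],98],[[0,0,0.03],[0,0,0],98],[[0,0,0.03],[0,0,0],98],[[0,0,0.03],[0,0,0],98],[[0,0,0.008],[0,0,0],98],[[0,0,0],[0,0,0],50],[[0,0,0],[0,0,0],50],[[0,0,0],[0,0,0],50]]' 25
python3 -m pendant '[[[0,0,0],[0,0,0],50],[[0,0,0],[0,0,0],50],[[0,0,0],[0,0,0],50],[[0,0,0],[0,0,0],50]]'
python3 -c "
from h import *
go((519,292.5,142),33)"
```

```text
time: 34.17
position: [590.9, -18.4, 45.0]
ee_rot: [0.0, 0.959, 0.284, 0.002]
contact_force: [-0.0, 0.0, -0.1]
width: 0.833
finger_force: 0.0
time: 34.5
position: [590.5, -19.2, 44.7]
ee_rot: [0.001, 0.959, 0.283, 0.002]
contact_force: [-1.0, 0.2, 7.1]
width: 0.691
finger_force: 25.0
shift [0.1097, -0.3003, -0.0975] turn z -0.07277979598347883 tilt 0.19 yaw 32.93
```

```bash
python3 -m pendant '[[[0,0,-0.01],[0,0,0],50],[[0,0,-0.02],[0,0,0],50],[[0,0,-0.03],[0,0,0],50],[[0,0,-0.03],[0,0,0],50],[[0,0,-0.02],[0,0,0],50],[[0.006,-0.018,0],[0,0,0],50],[[0.01,-0.028,0],[0,0,0],50],[[0.01,-0.028,0],[0,0,0],50]]'
python3 -m pendant '[[[0.01,-0.028,0],[0,0,0],50],[[0.01,-0.028,0],[0,0,0],50],[[0.01,-0.028,0],[0,0,0],50],[[0.01,-0.028,0],[0,0,0],50],[[0.01,-0.028,0],[0,0,0],50],[[0.01,-0.028,0],[0,0,0],50],[[0.012,-0.028,0],[0,0,0],50],[[0.01,-0.02,0],[0,0,0],50]]'
python3 -m pendant '[[[0,-0.01,0],[0,0,0],50],[[0,0,0],[0,0,0],50]]'
python3 -c "
from h import *
go((519,292.5,96),33)"
```

```text
time: 35.17
position: [570.6, 56.4, 153.9]
ee_rot: [0.0, 0.959, 0.282, 0.0]
contact_force: [0.0, 0.3, -1.7]
width: 0.697
finger_force: 25.0
time: 35.83
position: [520.5, 285.7, 153.6]
ee_rot: [-0.001, 0.959, 0.285, -0.0]
contact_force: [0.2, 0.7, -0.4]
width: 0.694
finger_force: 25.0
time: 36.0
position: [514.6, 294.0, 153.3]
ee_rot: [-0.001, 0.958, 0.286, -0.0]
contact_force: [-0.9, -0.1, -1.2]
width: 0.691
finger_force: 25.0
shift [0.0029, 0.0037, 0.0573] turn z 0.22154974339716205 tilt 0.09 yaw 33.22
```

```bash
python3 -m pendant '[[[0.003,0.004,0.02],[0,0,0],50],[[0,0,0.02],[0,0,0],50],[[0,0,0.01],[0,0,0],50],[[0,0,0.005],[0,0,0],50],[[0,0,0.003],[0,0,0],50],[[0,0,0],[0,0,0],50]]'
python3 -c "
from h import *
go((519,292.5,95),33)"
```

```text
time: 36.5
position: [521.8, 288.6, 95.5]
ee_rot: [0.0, 0.959, 0.283, 0.0]
contact_force: [0.3, 0.8, -0.9]
width: 0.691
finger_force: 25.0
shift [-0.0002, -0.0048, 0.0005] turn z -0.12674246755975105 tilt 0.05 yaw 32.87
```

```bash
python3 -m pendant '[[[0,-0.004,0],[0,0,0],50],[[0,0,0.0015],[0,0,0],50],[[0,0,0],[0,0,0],75],[[0,0,0],[0,0,0],90],[[0,0,0],[0,0,0],90],[[0,0,-0.03],[0,0,0],90],[[0,0,-0.035],[0,0,0],90],[[0,0,-0.035],[0,0,0],90]]'
python3 -c "
from h import *
go((476.8,100,180),33)
d=grab('wrist','w12.png');print('place',w2px(d,[(519,292.5,50),(519,292.5,130)]))"
```

```text
time: 37.17
position: [518.7, 292.5, 193.9]
ee_rot: [0.0, 0.959, 0.284, -0.001]
contact_force: [0.7, -0.2, -0.1]
width: 0.892
finger_force: 0.0
shift [-0.1398, 0.1388, 0.0141] turn z -0.05349805888769765 tilt 0.12 yaw 32.95
place [[255.56438519 176.10224705]
 [255.63260622 203.26390346]]
```

```bash
python3 -m pendant '[[[-0.02,0.02,0],[0,0,0],98],[[-0.02,0.02,0],[0,0,0],98],[[-0.02,0.02,0],[0,0,0],98],[[-0.02,0.02,0],[0,0,0],98],[[-0.02,0.02,0.01],[0,0,0],98],[[-0.02,0.02,0.01],[0,0,0],98],[[-0.02,0.019,0.01],[0,0,0],98],[[0,0,0],[0,0,0],98]]'
python3 -m pendant '[[[0,0,0],[0,0,0],98]]'
python3 -c "
from h import *
go((476.8,100,45),33);rim()
d=grab('side')
print([(np.round(b['location']),b['p']) for b in arm.boxes_of('beaker1_mid','side')])"
```

```text
time: 37.88
position: [474.8, 93.3, 161.1]
ee_rot: [0.002, 0.96, 0.28, -0.003]
contact_force: [-0.6, -0.6, -0.2]
width: 0.979
finger_force: 0.0
time: 37.97
position: [476.9, 98.3, 162.9]
ee_rot: [0.0, 0.959, 0.282, -0.001]
contact_force: [-0.2, 0.7, -0.5]
width: 0.979
finger_force: 0.0
shift [0.001, -0.0015, 0.1179] turn z -0.2588452471635492 tilt 0.07 yaw 32.74
rim [250.5 192.5] [477.1 103.2  80. ] r mm 30.3
rim [254.5 185.5] [484.  103.7  80. ] r mm 33.2
rim [251.5 202.5] [470.1  97.7  80. ] r mm 32.8
rim [257.5 196.5] [477.3  96.4  80. ] r mm 32.6
[(array([517., 301., 101.]), 0.9)]
```

```bash
python3 -m pendant '[[[0.001,-0.002,0.02],[0,0,0],98],[[0,0,0.03],[0,0,0],98],[[0,0,0.03],[0,0,0],98],[[0,0,0.03],[0,0,0],98],[[0,0,0.008],[0,0,0],98],[[0,0,0],[0,0,0],50],[[0,0,0],[0,0,0],50],[[0,0,0],[0,0,0],50]]' 25
python3 -m pendant '[[[0,0,0],[0,0,0],50],[[0,0,0],[0,0,0],50],[[0,0,0],[0,0,0],50],[[0,0,0],[0,0,0],50]]'
python3 -c "
from h import *
go((420.3,283.4,155),33)"
```

```text
time: 38.78
position: [478.6, 103.4, 47.1]
ee_rot: [0.0, 0.959, 0.284, 0.002]
contact_force: [0.3, 0.1, 1.4]
width: 0.835
finger_force: 0.0
time: 39.12
position: [478.2, 102.7, 46.9]
ee_rot: [0.0, 0.959, 0.283, 0.001]
contact_force: [-0.4, -0.3, 7.1]
width: 0.691
finger_force: 25.0
shift [0.0499, -0.183, -0.1082] turn z -0.06915446167471373 tilt 0.17 yaw 32.93
```

```bash
python3 -m pendant '[[[0,0,-0.01],[0,0,0],50],[[0,0,-0.02],[0,0,0],50],[[0,0,-0.03],[0,0,0],50],[[0,0,-0.03],[0,0,0],50],[[0,0,-0.015],[0,0,0],50],[[0.004,-0.015,0],[0,0,0],50],[[0.007,-0.026,0],[0,0,0],50],[[0.007,-0.026,0],[0,0,0],50]]'
python3 -m pendant '[[[0.007,-0.026,0],[0,0,0],50],[[0.007,-0.026,0],[0,0,0],50],[[0.007,-0.026,0],[0,0,0],50],[[0.007,-0.024,0],[0,0,0],50],[[0.004,-0.014,0],[0,0,0],50],[[0,0,0],[0,0,0],50],[[0,0,0],[0,0,0],50],[[0,0,0],[0,0,0],50]]'
python3 -c "
from h import *
go((420.3,283.4,97),33)"
```

```text
time: 39.78
position: [455.8, 167.9, 151.5]
ee_rot: [0.0, 0.959, 0.282, 0.001]
contact_force: [0.2, 0.9, -0.4]
width: 0.697
finger_force: 25.0
time: 40.45
position: [419.8, 281.8, 150.5]
ee_rot: [0.001, 0.959, 0.283, -0.0]
contact_force: [0.8, -0.4, -0.6]
width: 0.691
finger_force: 25.0
shift [0.0013, -0.0011, 0.0535] turn z -0.13464612032629475 tilt 0.07 yaw 32.87
```

```bash
python3 -m pendant '[[[0.001,-0.001,0.02],[0,0,0],50],[[0,0,0.018],[0,0,0],50],[[0,0,0.008],[0,0,0],50],[[0,0,0.004],[0,0,0],50],[[0,0,0.002],[0,0,0],50],[[0,0,0],[0,0,0],50]]'
python3 -c "
from h import *
go((420.3,283.4,97),33)"
```

```text
time: 40.95
position: [420.2, 284.2, 98.6]
ee_rot: [0.0, 0.959, 0.283, 0.0]
contact_force: [-0.5, 0.8, -1.0]
width: 0.694
finger_force: 25.0
shift [-0.0003, 0.0007, 0.0016] turn z -0.11167727066293764 tilt 0.02 yaw 32.89
```

```bash
python3 -m pendant '[[[0,0,0.002],[0,0,0],50],[[0,0,0],[0,0,0],75],[[0,0,0],[0,0,0],90],[[0,0,0],[0,0,0],90],[[0,0,-0.01],[0,0,0],90],[[0,0,-0.03],[0,0,0],90],[[0,0,-0.035],[0,0,0],90],[[0,0,-0.035],[0,0,0],90]]'
python3 -c "
from h import *
go((490,-180,200),-27)"
```

```text
time: 41.62
position: [419.2, 284.4, 208.2]
ee_rot: [-0.0, 0.959, 0.284, -0.001]
contact_force: [1.5, 0.2, -0.3]
width: 0.899
finger_force: 0.0
shift [-0.1934, 0.4281, 0.0082] turn z 59.97571959125085 tilt 0.06 yaw 32.98
```

```bash
python3 -m pendant '[[[-0.012,0.027,0],[0,0,0],90],[[-0.012,0.027,0],[0,0,0],80],[[-0.012,0.027,0],[0,0,0],60],[[-0.012,0.027,0],[0,0,0],45],[[-0.012,0.027,0],[0,0,0],45],[[-0.012,0.027,0],[0,0,0],45],[[-0.012,0.027,0],[0,0,0],45],[[-0.012,0.027,0],[0,0,0],45]]'
python3 -m pendant '[[[-0.012,0.027,0],[0,0,0],45],[[-0.012,0.027,0],[0,0,0],45],[[-0.012,0.027,0],[0,0,0],45],[[-0.012,0.027,0],[0,0,0],45],[[-0.012,0.027,0],[0,0,0],45],[[-0.012,0.027,0],[0,0,0],45],[[-0.012,0.027,0],[0,0,0],45],[[-0.012,0.025,0],[0,0,0],45]]'
python3 -m pendant '[[[0,0,0],[0,0,7],45],[[0,0,0],[0,0,7],45],[[0,0,0],[0,0,7],45],[[0,0,0],[0,0,7],45],[[0,0,0],[0,0,7],45],[[0,0,0],[0,0,7],45],[[0,0,0],[0,0,7],45],[[0,0,0],[0,0,7],45]]'
python3 -m pendant '[[[0,0,0],[0,0,4],45],[[0,0,0],[0,0,0],45]]'
python3 -c "
from h import *
go((503,-190,32),-27)
d=grab('wrist','w13.png')
print('kn',[(b['location'],b['p']) for b in arm.boxes_of('cover_knob','wrist')])
g=cv2.cvtColor(d['img'],cv2.COLOR_RGB2GRAY);u,v=w2px(d,(503,-190,40))[0];print(u,v)
t=grab('top','t13.png');print([(np.round(b['location']),b['p']) for b in arm.boxes_of('beaker1_mid','top')],[(np.round(b['location']),b['p']) for b in arm.boxes_of('bar1_mid','top')])
a=t['img'][:,:,::-1];l=cv2.resize(a[150:300,90:280],(560,442),interpolation=cv2.INTER_CUBIC)
r=cv2.resize(d['img'][:,:,::-1][100:290,170:340],(240,268));o=np.zeros((442,800,3),np.uint8);o[:,:560]=l;o[:268,560:]=r;cv2.imwrite('pics/combo.png',o)"
```

```text
time: 42.28
position: [456.8, 49.8, 207.5]
ee_rot: [0.0, 0.959, 0.284, 0.001]
contact_force: [0.6, -1.6, 0.2]
width: 0.488
finger_force: 0.0
time: 42.95
position: [492.8, -182.4, 207.6]
ee_rot: [0.0, 0.959, 0.283, 0.001]
contact_force: [-0.8, 1.0, -0.1]
width: 0.453
finger_force: 0.0
time: 43.62
position: [492.7, -180.5, 207.5]
ee_rot: [-0.0, 0.979, -0.203, 0.001]
contact_force: [0.2, -0.2, 0.5]
width: 0.449
finger_force: 0.0
time: 43.78
position: [492.7, -180.5, 207.4]
ee_rot: [-0.0, 0.972, -0.234, 0.001]
contact_force: [0.4, 0.1, 1.0]
width: 0.447
finger_force: 0.0
shift [0.0133, 0.0038, 0.1754] turn z -0.09659508923689941 tilt 0.07 yaw -27.1
kn [([509.9, -195.9, 22.3], 0.8)]
258.29373088210235 159.46507714997682
[(array([520., 304.,  92.]), 0.67)] []
```

View pics/combo.png

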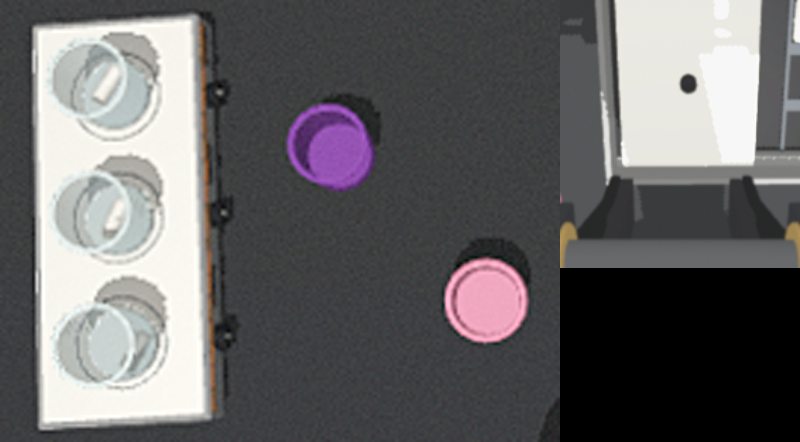

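```bash
python3 -m pendant '[[[0.013,0.006,0.03],[0,0,0],45],[[0,0,0.035],[0,0,0],45],[[0,0,0.035],[0,0,0],45],[[0,0,0.035],[0,0,0],45],[[0,0,0.02],[0,0,0],45],[[0,0,0],[0,0,0],45],[[0,0,0],[0,0,0],45]]' 20
python3 -c "
from h import *
go((502,-192,30),-27)"
```

```text
time: 44.62
position: [500.9, -191.9, 50.9]
ee_rot: [-0.0, 0.972, -0.234, -0.001]
contact_force: [0.6, 0.1, 0.6]
width: 0.447
finger_force: 0.0
shift [0.0011, -0.0004, 0.0209] turn z -0.037287587202598615 tilt 0.12 yaw -27.04
```

```bash
python3 -m pendant '[[[0.001,0,0.01],[0,0,0],45],[[0,0,0.011],[0,0,0],45],[[0,0,0],[0,0,0],0],[[0,0,0],[0,0,0],0],[[0,0,0],[0,0,0],0],[[0,0,0],[0,0,0],0],[[0,0,0],[0,0,0],0],[[0,0,0],[0,0,0],0]]' 20
python3 -m pendant '[[[0,0,0],[0,0,0],0],[[0,0,0],[0,0,0],0]]'
python3 -c "
from h import *
go((448.4,-297.3,30),-27)"
```

```text
time: 45.28
position: [502.6, -192.6, 31.0]
ee_rot: [0.0, 0.972, -0.234, 0.001]
contact_force: [0.7, 0.1, 2.1]
width: 0.143
finger_force: 20.0
time: 45.45
position: [502.6, -192.6, 31.0]
ee_rot: [0.0, 0.972, -0.234, 0.001]
contact_force: [-0.5, 0.4, 4.8]
width: 0.148
finger_force: 20.0
shift [-0.0006, 0.1179, 0.001] turn z -0.06451163910523405 tilt 0.06 yaw -27.06
```

```bash
python3 -m pendant '[[[0,0.008,0],[0,0,0],0],[[0,0.014,0],[0,0,0],0],[[0,0.016,0],[0,0,0],0],[[0,0.018,0],[0,0,0],0],[[0,0.018,0],[0,0,0],0],[[0,0.018,0],[0,0,0],0],[[0,0.015,0],[0,0,0],0],[[0,0.008,0],[0,0,0],0]]'
python3 -m pendant '[[[0,0.002,0],[0,0,0],0],[[0,0,0],[0,0,0],0],[[0,0,0],[0,0,0],0]]'
python3 -c "
from h import *
go((448.4,-297.3,30),-27)"
```

```text
time: 46.12
position: [449.5, -296.5, 30.9]
ee_rot: [0.0, 0.972, -0.235, 0.001]
contact_force: [1.5, 3.2, 5.0]
width: 0.148
finger_force: 20.0
time: 46.37
position: [449.1, -297.2, 30.9]
ee_rot: [0.0, 0.972, -0.234, 0.0]
contact_force: [0.8, 0.3, 6.2]
width: 0.149
finger_force: 20.0
shift [-0.0006, 0.0004, 0.0009] turn z -0.07264838669024698 tilt 0.05 yaw -27.07
```

```bash
python3 -m pendant '[[[0,0,0],[0,0,0],35],[[0,0,0],[0,0,0],35],[[0,0,0],[0,0,0],35],[[0,0,-0.01],[0,0,0],35],[[0,0,-0.03],[0,0,0],35],[[0,0,-0.035],[0,0,0],35],[[0,0,-0.035],[0,0,0],35],[[0,0,-0.04],[0,0,0],0]]'
python3 -m pendant '[[[0,0,-0.04],[0,0,0],0],[[0,0,-0.04],[0,0,0],0],[[0,0,-0.035],[0,0,0],0],[[0,0,0],[0,0,0],0]]'
python3 -c "
from h import *
go((641.3,-326.1,270),-27)
d=grab('side');print([(np.round(b['location']),b['p']) for b in arm.boxes_of('lid_handle','side')],[(np.round(b['location']),b['p']) for b in arm.boxes_of('cover_knob','side')])
C=np.array([476.5,-242.1]);a=np.radians(-27);cx=np.array([np.cos(a),np.sin(a)]);k=C+151*cx;print(k,w2px(d,(*k,169)))
g=grab('top');print([(np.round(b['location']),b['p']) for b in arm.boxes_of('lid_handle','top')])"
```

```text
time: 47.03
position: [447.8, -296.1, 181.7]
ee_rot: [-0.0, 0.972, -0.234, -0.001]
contact_force: [0.8, -0.8, -0.4]
width: 0.322
finger_force: 0.0
time: 47.37
position: [452.2, -298.4, 304.2]
ee_rot: [0.002, 0.972, -0.234, 0.007]
contact_force: [0.7, 0.7, 0.2]
width: 0.058
finger_force: 0.0
shift [0.1805, -0.0615, 0.0369] turn z -0.07294277292112383 tilt 0.88 yaw -27.07
[(array([ 571., -279.,  131.]), 0.58)] [(array([ 450., -294.,   26.]), 0.9), (array([487., 335.,  48.]), 0.27)]
[ 611.04198515 -310.65256546] [[302.75321754 100.92941648]]
[(array([ 578., -276.,  157.]), 0.92)]
```

```bash
python3 -m pendant '[[[0.02,-0.008,0],[0,0,0],0],[[0.024,-0.008,0],[0,0,0],0],[[0.024,-0.008,0],[0,0,0],0],[[0.024,-0.008,0],[0,0,0],0],[[0.024,-0.008,0],[0,0,0],0],[[0.024,-0.008,0],[0,0,0],0],[[0.024,-0.008,0],[0,0,0],0],[[0.022,-0.006,0],[0,0,0],0]]'
python3 -m pendant '[[[0,0,0.02],[0,0,0],0],[[0,0,0],[0,0,0],0],[[0,0,0],[0,0,0],0]]'
python3 -c "
from h import *
go((641.3,-326.1,152),-27)"
```

```text
time: 48.28
position: [643.6, -325.5, 292.7]
ee_rot: [-0.001, 0.972, -0.234, -0.002]
contact_force: [0.9, 0.4, 0.3]
width: -0.0
finger_force: 0.0
time: 48.53
position: [641.3, -325.6, 272.1]
ee_rot: [-0.001, 0.972, -0.234, -0.003]
contact_force: [-0.5, -0.1, 0.3]
width: 0.002
finger_force: 0.0
shift [0.001, 0.0004, 0.1201] turn z -0.05763522913909469 tilt 0.39 yaw -27.06
```

```bash
python3 -m pendant '[[[0,0,0.03],[0,0,0],0],[[0,0,0.035],[0,0,0],0],[[0,0,0.03],[0,0,0],0],[[0,0,0.021],[0,0,0],0],[[-0.006,0,0],[0,0,0],0],[[-0.006,0,0],[0,0,0],0],[[-0.008,0,-0.001],[0,0,0],0],[[-0.008,0,-0.003],[0,0,0],0]]'
python3 -m pendant '[[[-0.009,0,-0.003],[0,0,0],0],[[-0.009,0,-0.003],[0,0,0],0],[[-0.009,0,-0.003],[0,0,0],0]]'
python3 -m pendant '[[[-0.009,0,-0.003],[0,0,0],0],[[-0.009,0,-0.003],[0,0,0],0],[[-0.009,0,-0.002],[0,0,0],0]]'
python3 -m pendant '[[[-0.009,0,-0.001],[0,0,0],0],[[-0.009,0,0],[0,0,0],0],[[-0.009,0,0],[0,0,0],0],[[-0.009,0,0],[0,0,0],0]]'
python3 -c "
from h import *
go((641.3,-326.1,152),-27)
d=grab('side');print([(np.round(b['location']),b['p']) for b in arm.boxes_of('lid_handle','side')])"
```

```text
time: 49.2
position: [618.6, -314.0, 166.4]
ee_rot: [0.001, 0.972, -0.234, 0.003]
contact_force: [1.5, -1.8, 1.7]
width: 0.003
finger_force: 0.9
time: 49.45
position: [593.3, -300.8, 174.3]
ee_rot: [0.0, 0.972, -0.234, 0.001]
contact_force: [0.1, 0.2, 1.4]
width: 0.008
finger_force: 0.4
time: 49.7
position: [568.6, -288.2, 180.7]
ee_rot: [-0.0, 0.972, -0.234, -0.0]
contact_force: [0.7, -0.0, 0.0]
width: 0.005
finger_force: 0.1
time: 50.03
position: [536.6, -272.0, 181.2]
ee_rot: [-0.0, 0.972, -0.234, -0.0]
contact_force: [0.3, -0.1, 0.7]
width: 0.008
finger_force: 0.0
shift [0.1178, 0.0006, 0.0291] turn z -0.07008158326738112 tilt 0.04 yaw -27.07
[(array([ 512., -246.,  140.]), 0.83)]
```

```bash
python3 -m pendant '[[[0,0,-0.03],[0,0,0],0],[[0,0,-0.035],[0,0,0],0],[[0,0,-0.035],[0,0,0],0],[[0,0,0],[0,0,0],0],[[0,0,0],[0,0,0],0],[[0,0,0],[0,0,0],0],[[0,0,0],[0,0,0],0],[[0,0,0],[0,0,0],0]]'
python3 -m pendant '[[[0,0,0],[0,0,0],0],[[0,0,0],[0,0,0],0],[[0,0,0],[0,0,0],0],[[0,0,0],[0,0,0],0],[[0,0,0],[0,0,0],0],[[0,0,0],[0,0,0],0],[[0,0,0],[0,0,0],0],[[0,0,0],[0,0,0],0]]'
python3 -m pendant '[[[0,0,0],[0,0,0],0],[[0,0,0],[0,0,0],0],[[0,0,0],[0,0,0],0],[[0,0,0],[0,0,0],0],[[0,0,0],[0,0,0],0],[[0,0,0],[0,0,0],0],[[0,0,0],[0,0,0],0],[[0,0,0],[0,0,0],0]]' >/dev/null
python3 -c "
from h import *
d=grab('side');print([(np.round(b['location']),b['p']) for b in arm.boxes_of('lid_handle','side')])"
```

```text
time: 50.8
position: [537.1, -272.2, 279.8]
ee_rot: [-0.0, 0.972, -0.234, -0.001]
contact_force: [-0.2, -0.2, 0.8]
width: 0.007
finger_force: 0.0
time: 51.47
position: [537.7, -272.4, 281.5]
ee_rot: [0.0, 0.972, -0.234, 0.0]
contact_force: [-0.6, -0.1, -1.1]
width: 0.006
finger_force: 0.0
[(array([ 475., -227.,   56.]), 0.69), (array([418., 295., 102.]), 0.67)]
```

```bash
python3 -m pendant '[[[0,0.03,0],[0,0,0],0],[[0,0.035,0],[0,0,0],0],[[0,0.035,0],[0,0,0],0],[[0,0.035,0],[0,0,0],0],[[0,0.035,0],[0,0,0],0],[[0,0.035,0],[0,0,0],0],[[0,0.035,0],[0,0,0],0],[[0,0,0],[0,0,0],0]]'
python3 -m pendant '[[[0,0,0],[0,0,0],0],[[0,0,0],[0,0,0],0],[[0,0,0],[0,0,0],0],[[0,0,0],[0,0,0],0],[[0,0,0],[0,0,0],0],[[0,0,0],[0,0,0],0],[[0,0,0],[0,0,0],0],[[0,0,0],[0,0,0],0]]'>/dev/null
python3 -c "
from h import *
s=grab('side','s20.png');t=grab('top','t20.png')
for c in ('side','top'): print(c,[(np.round(b['location']),b['p']) for b in arm.boxes_of('lid_handle',c)],[(np.round(b['location']),b['p']) for b in arm.boxes_of('beaker1_mid',c)])
S=s['img'][:,:,::-1];T=t['img'][:,:,::-1];S0=cv2.imread('pics/side0.png')
o=np.zeros((600,800,3),np.uint8)
o[:270,:400]=cv2.resize(S[130:214,270:394],(400,270));o[:270,400:]=cv2.resize(S0[130:214,270:394],(400,270))
o[270:,:430]=cv2.resize(T[140:305,90:305],(430,330));o[270:,430:]=cv2.resize(S[240:360,120:310],(370,330))[:, :370]
cv2.imwrite('pics/fin.png',o)"
```

```text
time: 52.9
position: [421.8, -494.4, 281.0]
ee_rot: [0.003, 0.971, -0.24, -0.001]
contact_force: [-1.9, -0.2, 0.7]
width: 0.006
finger_force: 0.0
side [(array([734., 252.,  15.]), 0.25)] [(array([520., 301., 101.]), 0.65)]
top [(array([ 474., -239.,   58.]), 0.87), (array([421., 289.,  87.]), 0.42)] [(array([523., 305.,  94.]), 0.79), (array([508., 266.,  52.]), 0.64)]
```

View pics/fin.png

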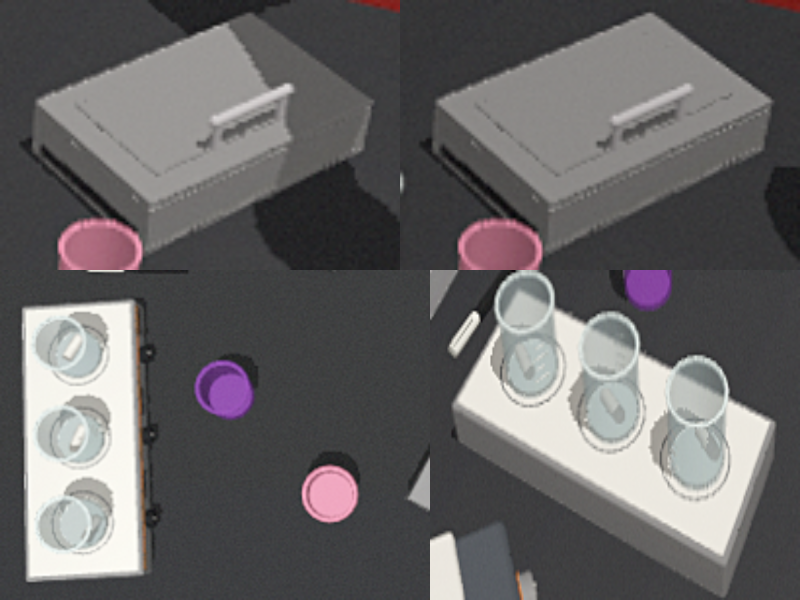

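The lid matches its first picture, so it is shut. All three clear beakers stand upright inside their rings, each holding one bar.

```bash
python3 -c "
from rig import arm
print(arm.close_job())"
```

```text
the job is handed in; nothing more can be done
None
```

The job is handed in (no verdict was returned): all three beakers stand on the stirrer's rings with one stir bar each, two spare bars remain in the case, the cover plate is home and the lid is shut.

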